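Lock back the linisher's tension arm for a belt change

TASK

The belt is off the tilted linisher: get the machine ready for a new one. Pull the red knob of the sprung pin to lift the pin out of the running slot, swing the tension arm back against its spring and let the pin drop fully home in the lock hole with the brass ring, so that the arm stays back when you let go. Do not let the arm snap back on its spring, and leave the tools and wares around the machine where they are.

Things in the scene. Friction and masses are not known exactly. Their poses are not given: they have to be found in the camera images.
- knob (a point): Centre of the red knob, a cylinder 30 mm wide and 40 mm tall along its axis, on a 12 mm steel pin that slides in a bush at the free end of the tension arm. z axis: the way the knob is pulled, along the pin, away from the frame plate; it leans 36 degrees from vertical. Below the knob's foot, pin down: a 3 mm gap, the 22 mm wide bush, and the arm (40 mm wide there), its top 33 mm below this point.
- pivot (a point): On the tension arm's pivot axis, level with the quadrant's top face. z axis: the pivot axis, parallel to the pin. The arm, a flat steel bar 28 mm wide, is pulled back by turning it anticlockwise as seen from above (positive about z). The pin and knob are 180 mm from this axis and travel about 100 mm along the arc to the lock hole.
- lock_hole (a point): Centre of the mouth of the lock hole: black, 15 mm wide, with a 25 mm brass ring, in the light metal quadrant (an arc-shaped plate 14 mm thick) under the arm's free end. z axis: out of the hole, parallel to the pin. With the pin home the knob's centre is 47 mm above it along z. The running slot, where the pin starts, ends on the same arc, 41 mm of flat land away from the hole.
- tension_arm (a joint): Arm angle in rad: 0 = forward on its stop, where the spring keeps it at the start; grows as it is pulled back. The slot lets the pin run from 0 to 0.25; the lock hole is at 0.56 (1.5 mm play each way, so the locked arm rests near 0.55); back stop at 0.64. The spring pushes forward with about 5 N at the knob at 0, 9 N at 0.56.
- plunger (a joint): How far the pin is pulled out, in m: 0 = fully down (in the slot or home in the hole), 0.016 = stop. Its tip reaches 10 mm below the quadrant's top face, so from about 0.011 it is clear of slot and hole. A spring pushes it down with 5 N (down) to 9 N (out). Let down on the land it rides there at about 0.010, and drops in when it comes over the hole.
- frame_plate (a point): Middle of the top face of the blue-grey frame plate (320 mm along the slope, 340 mm across). z axis: square to the plate, parallel to the pin and 36 degrees off vertical; x axis: up the slope. Two black rubber wheels and the metal idler wheel on the arm stand up to 126 mm above the plate.
- belt_guard (a point): Middle of the top edge of the yellow belt guard, an upright sheet 330 mm long, 145 mm high above the frame plate, square to it and running across the slope, 75 mm up the slope from the knob. A gripper held vertical at the knob strikes it; one held along the pin has room. The arm passes under it.
- linisher: The belt linisher, fixed to the bench. Origin: on the bench, in its foot (240 x 260 mm). The frame plate falls towards the body's -x side; its middle is 180 mm above the origin.
- mould: Bystander: split wooden casting mould in a steel clamp, about 155 x 130 x 93 mm, with a T-screw standing out 36 mm at one end. Origin: centre of its underside.
- cutters: Bystander: side cutters lying flat, 150 mm long, yellow handles. Origin: near the joint of the blades, on the bench.
- iron: Bystander: 200 mm tool with a wooden handle and a thin steel rod, lying flat. Origin: middle of its length, on the bench.
- beaker: Bystander: pewter beaker, 76 mm wide, 95 mm tall, upright. Origin: centre of its underside.

How it is judged:
By the outcome, as a careful person would: the job done as asked, in the order asked, and still so for the second after the job is handed in, with the robot touching nothing.
It also fails if it takes over 38 s, if anything falls off the work surface, if the arm or the gripper's body presses on something with over 40 N, if the wrist force passes 120 N, or if a joint passes its speed limit or range.

ROBOT

A 6-joint arm with a two-finger parallel gripper is mounted at the origin on the work surface. World frame = base frame: x ahead of the robot, y to its left, z up, the work surface at z = 0. Lengths are in m, angles in rad, forces in N, time in s.
With the tool pointing down it reaches from about 0.3 to 0.775 m from the base axis. Payload 14.6 kg.
Tool frame: the origin (TCP) lies on the mounting face of the last link; the fingertips stand 199 mm ahead of it and the grasp point (between the pads) lies 180 mm ahead of it; z points along the fingers, y is the direction in which the jaws open and shut (so a half turn about z gives the same grasp; the last joint's range is limited). The gripper opens to 94 mm and grips with 3 to 60 N. Pads are 16 mm wide; open, the fingers measure 119 mm over their backs; the gripper's body (75 mm by 177 mm) begins 78 mm behind the grasp point.
Start: joints at [1.094, 0.3, 1.521, -0, 1.321, -0.067], TCP at [0.219, 0.504, 0.405] pointing down, gripper open.
Joint ranges: [-3.03, 3.03], [-0.79, 2.21], [0.23, 2.52], [-1.04, 4.18], [0, 3.07], [-2.55, 2.55]. Speed limits (rad/s): [2.22, 2.22, 2.57, 3.14, 3.14, 3.14].

INTERFACE

Orientations are given as [roll, pitch, yaw] about the fixed x, y, z axes, in that order (R = Rz(yaw) Ry(pitch) Rx(roll)).
In Python, from station import sensors, vision, job gives the robot as it stands. The module is installed in compiled form; this text tells all that it offers.
- The arm moves only by the tool arm_command, never from a script. Its argument "plan" is one flat list of numbers, 5 for each row, row after row: the closure, from -1 (fully open) to 1 (shut), so that 0 is half open, then the shift along the world's x, y, z scaled (see below), then the turn about the world's z scaled (see below). A call has 1 to 20 rows; each row is the pose to reach, as a shift and turn from the pose commanded when the call began; what a row does not reach only later rows make up. The controller multiplies each number of a shift by 400 mm and each number of a turn by 120 degrees. A row lasts 1/10 s, in which the tool goes at most 50 mm and 8.59 degrees, less where a joint would pass 70% of its speed; a pose out of reach is approached as far as the arm can. A call with a number of a shift or a turn outside -1 to 1 is refused whole. A call with a gripper value outside its range is refused whole. The fingers move at their own pace and stop on an object; "newtons" is the grip in N (left out, the last holds). Time passes only in rows, so rows that repeat a pose let the fingers close. It gives the time, the measured TCP pose, the force and the opening at its end, in the units of the state.
- sensors.get_obs(): the state, without advancing time (a new reading comes with each control period).
- vision.camera(name): name is "scene" or "top" or "wrist"; returns the picture (400x640x3 uint8, blue, green, red); there is no depth.
- vision.camera_params(name): a dict with "intrinsics" (3x3 intrinsics, pixels), "rvec" (rotation vector, rad) and "tvec" (3), from world to camera coordinates, as OpenCV has them. Camera axes: x right, y down, z forward; pixel columns grow to the right and rows downward; lengths in m; the calibration is good to about 2 mm. The wrist camera is an equidistant fisheye: a pixel r from the principal point sees the ray r / f radians off the axis. A picture is of the moment at which its call begins: read the wrist's pose just before it. camera_params takes no time and is no camera call; for the wrist camera it gives the pose at the moment of the call.
- job.hand_in(): hands the job in, once; it reports no verdict.
Trained networks look in the newest picture that a camera, given by its name, has taken for a name from the list of things; names that differ only in an ending like _2 or _b are one class to them, and where a whole thing is asked for, a point or a joint stands for the part that bears it (a point fixed in the world has none). Each returns a list of dicts, best first, with "confidence" (0 to 1); they miss things now and then, are a little off and sometimes report something else, mostly with a low value. They report only what shows in the picture. A call takes as long as a camera call.
- vision.search_frame(name, camera): "at" ([row, column] in pixels, amid what is visible of it).
- vision.silhouettes(name, camera): "mask" (400x640 bool, what is visible of it) and "at" ([row, column] in pixels, amid what is visible of it).
- vision.pinpoint(name, camera): "at" ([row, column] in pixels: a listed point, or the origin of a listed thing).
The state is a dict: "time_s": time; "qpos": joint angles; "joint_vel": joint speeds; "tau": joint torques, N m; "ee_pos": TCP position; "eef_rot": TCP orientation; "force": force on the tool from outside, world axes, zero at the start; "moment": the same for the moment, N m; "grip_width": finger opening in m.
Only numpy, scipy, OpenCV 4.12 (cv2) and the standard library are available. Lean on these libraries where they do the work, as an engineer would, in place of code of your own. Each camera call takes 0.05 s, during which the arm holds its last target.

## Working session

There is one attempt and no reset: what is moved stays moved. The work goes in short steps, Python scripts to look and compute and a tool call to move; the robot and the scene stay as the last step left them, time stands still between calls to the robot, and variables do not carry over. Pictures are saved under pics/ and viewed, and the job is handed in when it is done.

Besides the shell and the picture viewer there is one more tool, called after "Emit:" as a command line: name --argument value ..., lists and objects as JSON in quotes. arm_command: Moves the arm, as the interface text tells. Its arguments: {"type":"object","properties":{"plan":{"type":"array"},"newtons":{"type":"number"}},"required":["plan"]}

```bash
mkdir -p pics; ls; cat > h.py <<'E'
import numpy as np,cv2
from station import sensors,vision,job
E
python3 - <<'E'
from h import *
o=sensors.get_obs()
for k,v in o.items(): print(k,np.round(v,4))
for c in ["scene","top","wrist"]:
    im=vision.camera(c); cv2.imwrite(f"pics/{c}0.png",im)
    p=vision.camera_params(c); print(c,{k:np.round(v,4).tolist() for k,v in p.items()})
    for n in ["knob","pivot","lock_hole","frame_plate","belt_guard","linisher","mould","cutters","iron","beaker"]:
        r=vision.pinpoint(n,c)
        print(n,[(np.round(q["at"],1).tolist(),round(q["confidence"],2)) for q in r[:2]])
print(sensors.get_obs()["time_s"])
E
```

```text
pics
time_s 0.0
qpos [ 1.0944  0.3005  1.5216  0.      1.3207 -0.0666]
joint_vel [-0.001   0.0004  0.0014  0.0006  0.0002  0.0007]
tau [-1.80000e-03 -5.31834e+01 -3.52714e+01  7.07000e-02  2.46000e-02
 -1.00000e-04]
ee_pos [0.2191 0.5044 0.4041]
eef_rot [-3.1404e+00 -1.0000e-04  2.7318e+00]
force [0.2607 0.7369 0.149 ]
moment [ 0.0096  0.0248 -0.024 ]
grip_width 0.0942
scene {'intrinsics': [[373.9889, 0.0, 314.4236], [0.0, 373.9889, 201.9068], [0.0, 0.0, 1.0]], 'rvec': [0.1063, 2.9048, -1.0935], 'tvec': [0.5688, 0.021, 1.1198]}
knob [([206.8, 317.8], 0.73)]
pivot [([149.8, 278.8], 0.96)]
lock_hole [([188.2, 334.5], 0.92)]
frame_plate [([165.6, 290.5], 0.67), ([332.1, 284.0], 0.26)]
belt_guard [([151.3, 336.1], 0.98)]
linisher [([211.1, 289.9], 0.93)]
mould [([327.3, 396.7], 0.96), ([166.0, 288.5], 0.64)]
cutters [([279.9, 330.1], 0.73), ([221.1, 367.9], 0.6)]
iron [([276.8, 327.5], 0.97), ([189.0, 334.1], 0.28)]
beaker [([329.2, 282.0], 0.55)]
top {'intrinsics': [[393.4978, 0.0, 316.5671], [0.0, 393.4978, 195.5475], [0.0, 0.0, 1.0]], 'rvec': [2.1561, -2.133, 0.1284], 'tvec': [0.0839, 0.5887, 1.0739]}
knob [([199.0, 319.9], 0.63), ([171.4, 370.9], 0.38)]
pivot [([158.7, 380.1], 0.78), ([212.1, 350.8], 0.36)]
lock_hole [([218.8, 354.7], 0.79)]
frame_plate [([169.7, 367.2], 0.72)]
belt_guard [([209.9, 351.1], 0.6)]
linisher [([183.6, 363.5], 0.82)]
mould [([259.9, 233.6], 0.81), ([169.8, 240.6], 0.49)]
cutters [([254.3, 341.2], 0.91)]
iron [([210.7, 280.2], 0.67)]
beaker [([168.5, 240.9], 0.75)]
wrist {'intrinsics': [[309.7069, 0.0, 319.0271], [0.0, 309.7069, 199.5219], [0.0, 0.0, 1.0]], 'rvec': [-2.4289, -1.595, -0.2195], 'tvec': [-0.5498, -0.0289, 0.3905]}
knob []
pivot []
lock_hole []
frame_plate []
belt_guard []
linisher []
mould [([324.9, 265.6], 0.92)]
cutters []
iron []
beaker []
1.65
```

```bash
python3 - <<'E'
import cv2
for c in ["scene","top"]:
    im=cv2.imread(f"pics/{c}0.png")
    cv2.imwrite(f"pics/{c}0c.png",cv2.resize(im[90:350,180:460],None,fx=2.8,fy=2.3 if 0 else 2.3,interpolation=cv2.INTER_CUBIC))
E
```

```text
(no output)
```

View pics/scene0.png

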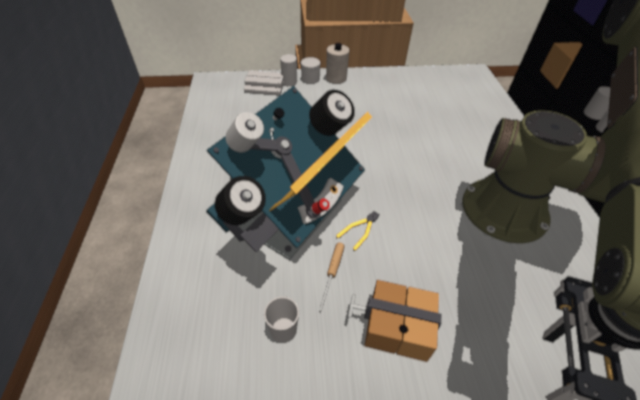

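View pics/top0.png

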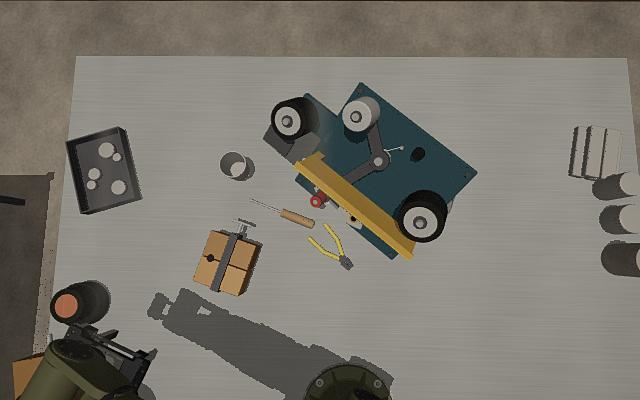

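View pics/scene0c.png

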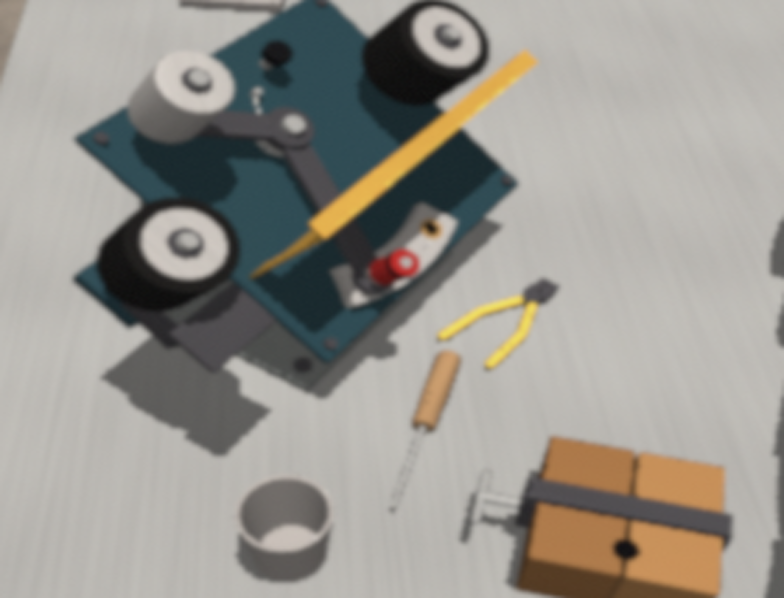

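View pics/top0c.png

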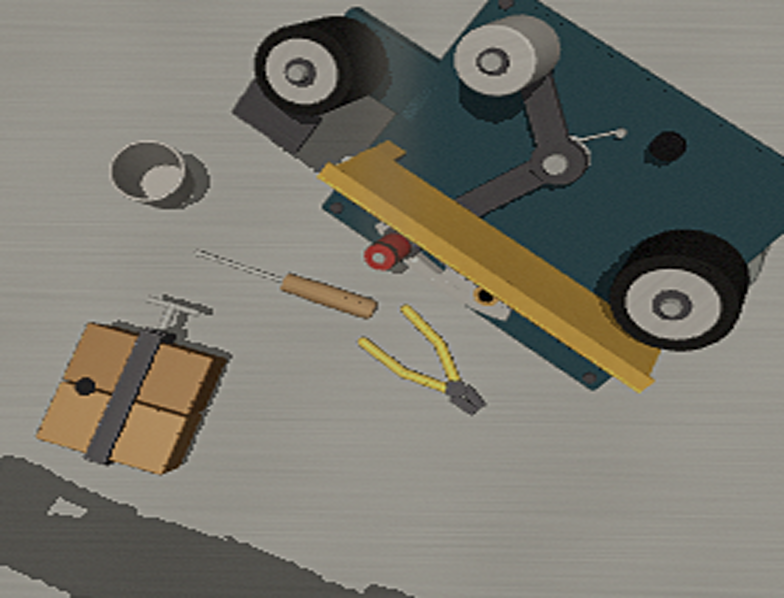

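The knob, top view at (199,320), stands on the downslope side of the yellow guard and leans towards the robot. The brass hole is at (219,355), and the tools lie between them and the robot. I'll triangulate these next.

```bash
cat >> h.py <<'E'
def P(c):
    p=vision.camera_params(c); R=cv2.Rodrigues(np.array(p["rvec"],float))[0]
    return np.array(p["intrinsics"],float),R,np.array(p["tvec"],float).ravel()
def proj(c,X,prm=None):
    K,R,t=prm or P(c); x=R@np.asarray(X,float)+t
    if c=="wrist":
        r=np.hypot(x[0],x[1]); th=np.arctan2(r,x[2]); s=th/max(r,1e-9)
        u=np.array([x[0]*s,x[1]*s])
    else: u=x[:2]/x[2]
    return np.array([K[1,1]*u[1]+K[1,2],K[0,0]*u[0]+K[0,2]])
def ray(c,rc,prm=None):
    K,R,t=prm or P(c); u=np.array([(rc[1]-K[0,2])/K[0,0],(rc[0]-K[1,2])/K[1,1]])
    if c=="wrist":
        th=np.hypot(*u); d=np.array([*(u/th*np.sin(th)),np.cos(th)]) if th>0 else np.array([0,0,1.])
    else: d=np.array([*u,1.])
    d=R.T@d; return -R.T@t,d/np.linalg.norm(d)
def tri(obs):
    A=np.zeros((3,3));b=np.zeros(3)
    L=[ray(*o) for o in obs]
    for o,d in L:
        M=np.eye(3)-np.outer(d,d);A+=M;b+=M@o
    X=np.linalg.solve(A,b)
    return X,[np.linalg.norm((np.eye(3)-np.outer(d,d))@(X-o)) for o,d in L]
E
python3 - <<'E'
from h import *
D={"knob":((206.8,317.8),(199,319.9)),"pivot":((149.8,278.8),(158.7,380.1)),"lock_hole":((188.2,334.5),(218.8,354.7)),
"frame_plate":((165.6,290.5),(169.7,367.2)),"belt_guard":((151.3,336.1),(209.9,351.1)),"linisher":((211.1,289.9),(183.6,363.5)),"mould":((327.3,396.7),(259.9,233.6)),"beaker":((329.2,282),(168.5,240.9)),"iron":((276.8,327.5),(210.7,280.2))}
for n,(a,b) in D.items():
    X,e=tri([("scene",a),("top",b)]); print(n,X.round(4),np.round(e,4))
E
```

```text
knob [0.5671 0.0793 0.147 ] [0.0026 0.0026]
pivot [ 0.6578 -0.0654  0.2119] [0.002 0.002]
lock_hole [ 0.5168 -0.0112  0.1156] [0.0004 0.0004]
frame_plate [ 0.6331 -0.0367  0.1827] [0.0014 0.0014]
belt_guard [0.524  0.0093 0.2651] [0.0017 0.0017]
linisher [ 0.637  -0.0495 -0.0183] [0.0039 0.0039]
mould [ 0.4018  0.3309 -0.0113] [0.0018 0.0018]
beaker [ 0.6722  0.3182 -0.006 ] [0.0011 0.0011]
iron [0.5495 0.1954 0.0059] [0.0027 0.0027]
```

```bash
cat >> h.py <<'E'
from scipy.optimize import least_squares
T36=np.deg2rad(36)
def model(p):
    mx,my,psi,pu,pv,h,a,gv=p
    e=np.array([np.cos(psi),np.sin(psi),0]);k=np.array([0,0,1.])
    u=np.cos(T36)*e+np.sin(T36)*k; z=-np.sin(T36)*e+np.cos(T36)*k; v=np.cross(z,u)
    M=np.array([mx,my,.18]); piv=M+pu*u+pv*v+h*z
    at=lambda t:piv+.18*(np.cos(a+t)*u+np.sin(a+t)*v)
    gu=pu+.18*np.cos(a)+.075
    return dict(u=u,v=v,z=z,frame_plate=M,pivot=piv,at=at,knob=at(0)+.047*z,lock_hole=at(.56),belt_guard=M+gu*u+gv*v+.145*z)
def fit(obs,p0):
    prm={c:P(c) for c in set(o[1] for o in obs if len(o)<5)}
    def f(p):
        m=model(p);r=[]
        for o in obs:
            n,c,rc,w=o[:4]; q=o[4] if len(o)>4 else prm[c]
            r+=list((proj(c,m[n],q)-np.array(rc))*w)
        return np.array(r)
    s=least_squares(f,p0,loss="soft_l1",f_scale=1.5,x_scale=[.01,.01,.05,.01,.01,.01,.05,.01])
    return s.x,f(s.x)
OBS0=[("knob","scene",(206.8,317.8),.7),("pivot","scene",(149.8,278.8),1),("lock_hole","scene",(188.2,334.5),1),("frame_plate","scene",(165.6,290.5),.5),("belt_guard","scene",(151.3,336.1),1),
("knob","top",(199,319.9),.7),("pivot","top",(158.7,380.1),1),("lock_hole","top",(218.8,354.7),1),("frame_plate","top",(169.7,367.2),.5),("belt_guard","top",(209.9,351.1),1)]
E
python3 - <<'E'
from h import *
p,r=fit(OBS0,[.633,-.037,np.deg2rad(-35+0),.03,0,.04,np.pi,0])
print(p.round(4));print(r.reshape(-1,2).round(1).tolist())
m=model(p)
for k in ["u","v","z","pivot","knob","lock_hole","belt_guard"]: print(k,m[k].round(4))
kl=m["lock_hole"]+.047*m["z"]; print("knob locked",kl.round(4))
for n in ["knob","pivot","lock_hole","belt_guard"]:
    print(n,proj("scene",m[n]).round(1),proj("top",m[n]).round(1))
e=np.array([*m["u"][:2],0]);e/=np.linalg.norm(e)
G=m["belt_guard"]
for t in (0,.25,.56):
    for pl in (0,.016):
        k=m["at"](t)+(.047+pl)*m["z"];d=G-k; print(t,pl,"guard ahead horiz",(d@e).round(4),"above",d[2].round(4),"along",(d@m["v"]).round(4))
E
```

```text
[ 0.6365 -0.0406 -0.6263  0.0463 -0.008   0.0099  2.7851 -0.0235]
[[-0.8, 2.5], [-0.9, 0.8], [1.0, -1.6], [-0.2, -0.9], [-0.6, 0.1], [0.6, -0.4], [-0.9, 0.5], [-1.2, -0.0], [-0.3, 0.7], [1.1, -1.6]]
u [ 0.6555 -0.4742  0.5878]
v [0.5862 0.8102 0.    ]
z [-0.4762  0.3445  0.809 ]
pivot [ 0.6574 -0.0656  0.2153]
knob [0.5613 0.0814 0.1541]
lock_hole [ 0.5205 -0.0115  0.1116]
belt_guard [0.5226 0.0128 0.2695]
knob locked [0.4982 0.0047 0.1497]
knob [205.7 321.3] [199.9 319.3]
pivot [148.9 279.6] [157.8 380.6]
lock_hole [189.2 332.9] [217.6 354.7]
belt_guard [150.7 336.2] [211.  349.5]
0 0 guard ahead horiz 0.0089 above 0.1153 along -0.0782
0 0.016 guard ahead horiz 0.0183 above 0.1024 along -0.0782
0.25 0 guard ahead horiz 0.0172 above 0.1214 along -0.0346
0.25 0.016 guard ahead horiz 0.0267 above 0.1084 along -0.0346
0.56 0 guard ahead horiz 0.0151 above 0.1198 along 0.021
0.56 0.016 guard ahead horiz 0.0245 above 0.1068 along 0.021
```

Emit:
arm_command --plan '[-1, 0.4, -0.45, 0.15, -0.05, -1, 0.8, -0.9, 0.15, -0.103, -1, 0.8, -0.9, 0.15, -0.103, -1, 0.8, -0.9, 0.15, -0.103, -1, 0.8, -0.9, 0.15, -0.103, -1, 0.8, -0.9, 0.15, -0.103, -1, 0.8, -0.9, 0.15, -0.103, -1, 0.8, -0.9, 0.15, -0.103, -1, 0.8, -0.9, 0.15, -0.103, -1, 0.8, -0.9, 0.15, -0.103, -1, 0.8, -0.9, 0.15, -0.103, -1, 0.8, -0.9, 0.15, -0.103, -1, 0.8, -0.9, 0.15, -0.103, -1, 0.8, -0.9, 0.15, -0.103]'

```text
time_s: 3.05
ee_pos: [0.5385, 0.1454, 0.4648]
eef_rot: [3.141, -0.0, 2.518]
force: [0.3, -0.4, -0.9]
grip_width: 0.094
```

```bash
python3 - <<'E'
from h import *
o=sensors.get_obs(); print(o["time_s"],o["ee_pos"],o["eef_rot"],o["force"],o["qpos"])
K,R,t=P("wrist"); print("cam",(-R.T@t).round(4),"axis",R[2].round(3))
import pickle
pickle.dump((K,R,t),open("w1.pkl","wb"))
im=vision.camera("wrist"); cv2.imwrite("pics/w1.png",im)
for n in ["knob","pivot","lock_hole","frame_plate","belt_guard"]:
    r=vision.pinpoint(n,"wrist"); print(n,[(np.round(q["at"],1).tolist(),round(q["confidence"],2)) for q in r[:2]])
p,r=fit(OBS0,[.633,-.037,np.deg2rad(-35+0),.03,0,.04,np.pi,0]); m=model(p)
for n in ["knob","pivot","lock_hole","belt_guard"]: print(n,proj("wrist",m[n],(K,R,t)).round(1))
E
```

```text
3.05 [0.53853889 0.14537425 0.46475787] [ 3.14146713e+00 -2.08265787e-05  2.51752593e+00] [ 0.30394569 -0.41166244 -0.85737283] [ 1.97984521e-01  2.79247684e-01  1.40835855e+00  1.01393183e-04
  1.45390864e+00 -7.48756901e-01]
cam [0.4751 0.1906 0.4442] axis [ 0.219 -0.157 -0.963]
knob [([247.0, 283.5], 0.84)]
pivot []
lock_hole [([246.2, 207.1], 0.68)]
frame_plate [([353.8, 238.6], 0.71), ([246.5, 282.2], 0.46)]
belt_guard []
knob [248.6 281.6]
pivot [393.5 231.1]
lock_hole [247.8 207.2]
belt_guard [316.8 166.9]
```

View pics/w1.png

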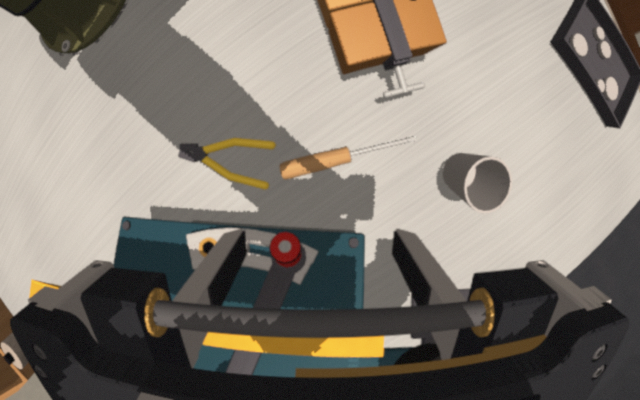

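```bash
python3 - <<'E'
from h import *
import pickle
w=pickle.load(open("w1.pkl","rb"))
obs=OBS0+[("knob","wrist",(247,283.5),1.5,w),("lock_hole","wrist",(246.2,207.1),1.5,w)]
p,r=fit(obs,[.633,-.037,np.deg2rad(-35+0),.03,0,.04,np.pi,0]);m=model(p);np.save("p.npy",p)
print(p.round(4));print(r.reshape(-1,2).round(1).tolist())
for k in ["u","v","z","pivot","knob","lock_hole","belt_guard"]: print(k,m[k].round(4))
top=m["knob"]+.02*m["z"];print("top disc",top.round(4),[proj(c,top,q).round(1) for c,q in (("wrist",w),("scene",None),("top",None))])
g=m["belt_guard"]
ims={c:cv2.imread(f) for c,f in (("wrist","pics/w1.png"),("scene","pics/scene0.png"),("top","pics/top0.png"))}
for c,q in (("wrist",w),("scene",None),("top",None)):
    im=ims[c]; s=4; ce=proj(c,m["knob"],q).astype(int)
    y0,x0=max(ce[0]-70,0),max(ce[1]-95,0)
    cr=cv2.resize(im[y0:y0+140,x0:x0+190],None,fx=s,fy=s,interpolation=cv2.INTER_CUBIC)
    def dot(X,col):
        a=(proj(c,X,q)-[y0,x0]+.5)*s; cv2.circle(cr,(int(a[1]),int(a[0])),3,col,-1)
    dot(top,(0,255,0));dot(m["knob"],(255,0,0));dot(m["lock_hole"],(255,255,0));dot(m["pivot"],(255,0,255))
    for y in np.linspace(-.165,.165,12): dot(g+y*m["v"],(0,0,0))
    for ph in np.linspace(0,6.28,13): dot(top+.015*(np.cos(ph)*m["u"]+np.sin(ph)*m["v"]),(255,255,255))
    cv2.imwrite(f"pics/z_{c}.png",cr)
E
```

```text
[ 0.637  -0.0411 -0.6397  0.0447 -0.0067  0.0127  2.7933 -0.0251]
[[-0.5, 2.7], [-0.8, 1.4], [1.2, -1.0], [-0.2, -1.0], [-0.0, 0.6], [0.7, -1.1], [-0.5, -0.3], [-0.7, -1.0], [-0.4, 0.8], [1.7, -2.0], [0.6, -0.8], [0.4, 0.5]]
u [ 0.649  -0.483   0.5878]
v [0.597  0.8023 0.    ]
z [-0.4716  0.3509  0.809 ]
pivot [ 0.656  -0.0637  0.2166]
knob [0.5607 0.0838 0.1552]
lock_hole [ 0.5192 -0.009   0.1132]
belt_guard [0.5215 0.0135 0.2682]
top disc [0.5513 0.0909 0.1714] [array([243.2, 280.9]), array([203.7, 326. ]), array([203. , 315.4])]
```

View pics/z_wrist.png

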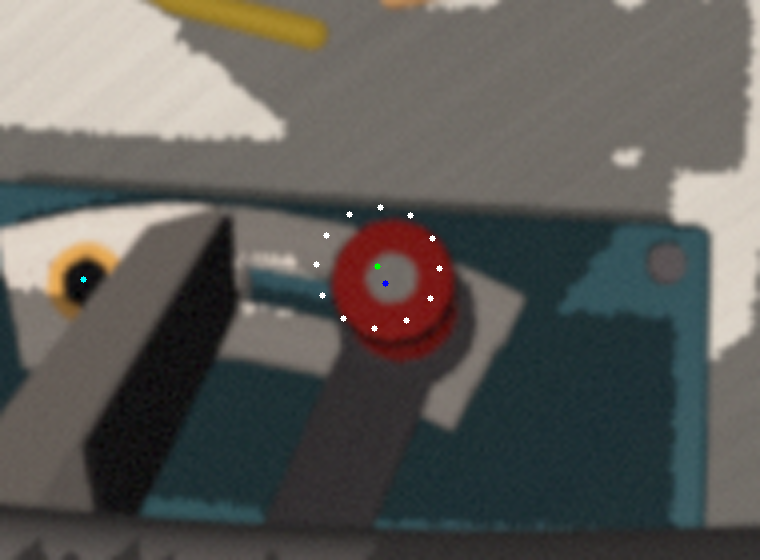

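View pics/z_top.png

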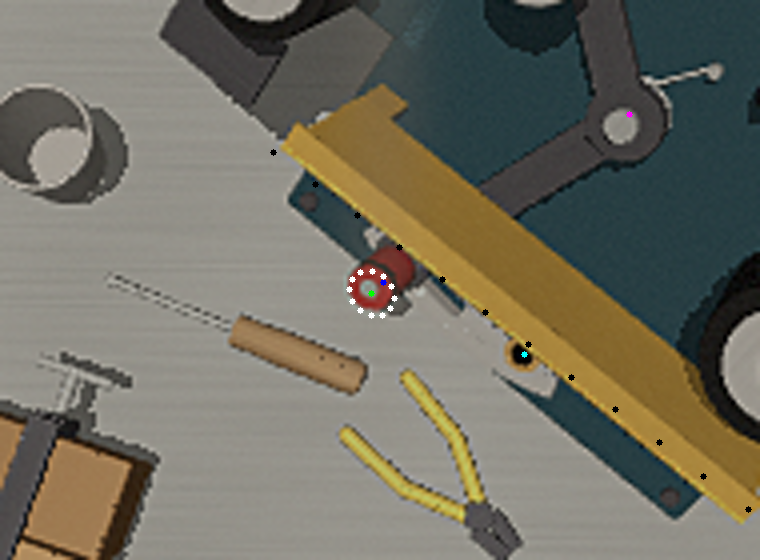

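View pics/z_scene.png

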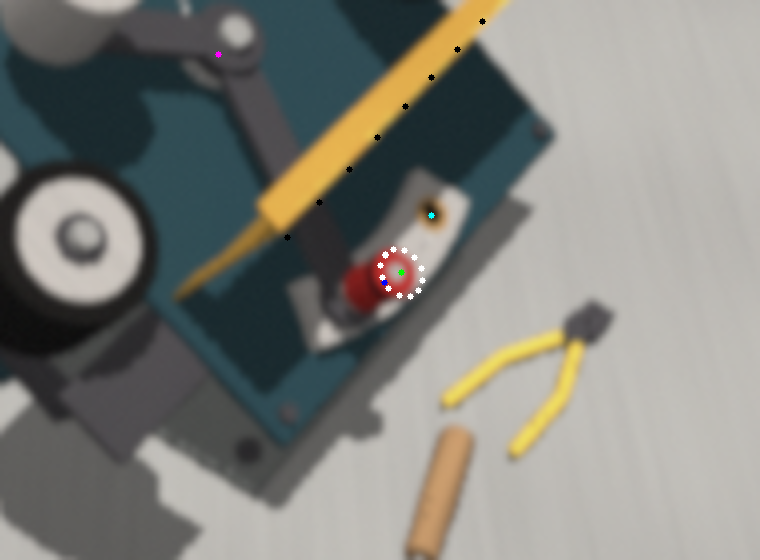

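```bash
cat >> h.py <<'E'
import pickle
def crop0(c,m,q): 
    ce=proj(c,m["knob"],q).astype(int); return max(ce[0]-70,0),max(ce[1]-95,0)
def Z(c,x,y,m,q=None):
    y0,x0=crop0(c,m,q); return (y/4-.5+y0+.0,x/4-.5+x0)
def tri2(obs):
    A=np.zeros((3,3));b=np.zeros(3);L=[ray(c,rc,q) for c,rc,q in obs]
    for o,d in L: M=np.eye(3)-np.outer(d,d);A+=M;b+=M@o
    X=np.linalg.solve(A,b); return X,[(proj(c,X,q)-np.array(rc)).round(1).tolist() for c,rc,q in obs]
E
python3 - <<'E'
from h import *
w=pickle.load(open("w1.pkl","rb"));m=model(np.load("p.npy"))
k=[("wrist",Z("wrist",390,277,m,w),w),("top",Z("top",368,288,m),None),("scene",Z("scene",399,270,m),None)]
l=[("wrist",Z("wrist",84,280,m,w),w),("top",Z("top",521,354,m),None),("scene",Z("scene",432,213,m),None)]
for n,o in (("disc",k),("hole",l)):
    print(n,*tri2(o)); print(" top+scene",tri2(o[1:])[0],"w+top",tri2(o[:2])[0],"w+sc",tri2([o[0],o[2]])[0])
def onz(c,rc,z):
    o,d=ray(c,rc); return o+d*(z-o[2])/d[2]
for z in (.26,.27,.28):
    F=[onz("top",Z("top",*a,m),z) for a in ((283,148),(742,522),(300,122))]
    d=F[0]-F[1]; print(z,[f.round(4).tolist() for f in F],np.rad2deg(np.arctan2(d[1],d[0])),np.linalg.norm(d))
E
```

```text
disc [0.55377125 0.09327832 0.17676573] [[0.4, -0.1], [0.2, -0.1], [0.1, -0.1]]
 top+scene [0.55386051 0.09315933 0.17700603] w+top [0.55435257 0.09299353 0.17472341] w+sc [0.55341116 0.09381947 0.17746665]
hole [ 0.51910815 -0.00615248  0.11832583] [[0.5, 0.1], [-0.0, 0.0], [0.1, 0.2]]
 top+scene [ 0.51937036 -0.00610103  0.1187627 ] w+top [ 0.51883068 -0.00607631  0.11793834] w+sc [ 0.5191589  -0.00699778  0.11729814]
0.26 [[0.6247, 0.141, 0.26], [0.4161, -0.1172, 0.26], [0.64, 0.1316, 0.26]] 51.06990090191112 0.3319014190522092
0.27 [[0.6226, 0.1403, 0.27], [0.4164, -0.115, 0.27], [0.6377, 0.1309, 0.27]] 51.06990090191111 0.32814852667569716
0.28 [[0.6205, 0.1395, 0.28], [0.4166, -0.1129, 0.28], [0.6354, 0.1302, 0.28]] 51.06990090191111 0.3243956342991853
```

```bash
python3 - <<'E'
import cv2
a=cv2.imread("pics/top0.png");b=cv2.imread("pics/scene0.png")
# top guard ends, scene guard ends
A=cv2.resize(a[140:190,270:330],None,fx=6,fy=6,interpolation=cv2.INTER_CUBIC)
B=cv2.resize(a[220:270,370:430],None,fx=6,fy=6,interpolation=cv2.INTER_CUBIC)
C=cv2.resize(b[160:210,260:320],None,fx=6,fy=6,interpolation=cv2.INTER_CUBIC)
D=cv2.resize(b[100:150,330:390],None,fx=6,fy=6,interpolation=cv2.INTER_CUBIC)
import numpy as np
cv2.imwrite("pics/g.png",np.vstack([np.hstack([A,B]),np.hstack([C,D])])[:600])
E
```

```text
(no output)
```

View pics/g.png

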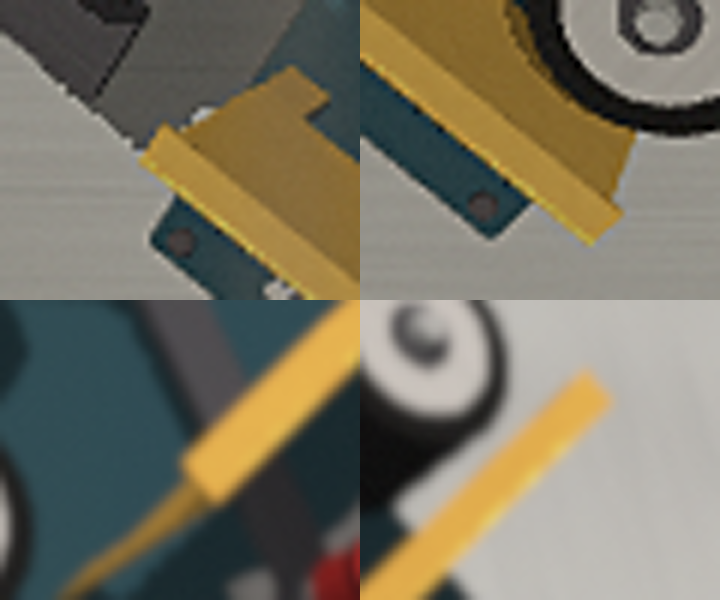

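```bash
python3 - <<'E'
from h import *
f=lambda x,y,x0,y0:(y0+y/6-.5,x0+x/6-.5)
pts={"Lf":(f(141,157,270,140),f(218,200,260,160)),"Lb":(f(165,126,270,140),f(183,165,260,160)),
"Rf":(f(232,245,370,220),f(251,98,330,100)),"Rb":(f(262,214,370,220),f(227,70,330,100))}
R={}
for n,(a,b) in pts.items():
    R[n],e=tri2([("top",a,None),("scene",b,None)]); print(n,R[n].round(4),e)
d=R["Lf"]-R["Rf"];print(d,np.linalg.norm(d),np.rad2deg(np.arctan2(d[1],d[0])))
d=R["Lb"]-R["Rb"];print(d,np.linalg.norm(d),np.rad2deg(np.arctan2(d[1],d[0])))
psi=np.deg2rad(51.3-90)
e=np.array([np.cos(psi),np.sin(psi),0]); z=np.array([*(-np.sin(T36)*e[:2]),np.cos(T36)]);v=np.array([-e[1],e[0],0]);u=np.cross(v,z);print("u",u)
kn=np.array([.55377,.09328,.17677])-.02*z
print("knob",kn,"hole->",kn)
for n in R: print(n,"e",((R[n]-kn)@e).round(4),"up",(R[n]-kn)[2].round(4),"u",((R[n]-kn)@u).round(4),"z",((R[n]-kn)@z).round(4),"v",((R[n]-kn)@v).round(4))
h=np.array([.5191,-.00615,.1183]); print("hole rel",(h-kn)@u,(h-kn)@v,(h-kn)@z)
E
```

```text
Lf [0.6239 0.141  0.2699] [[0.3, -0.1], [-0.1, -0.3]]
Lb [0.6348 0.1314 0.2782] [[-0.0, 0.0], [0.0, 0.0]]
Rf [ 0.4161 -0.1153  0.2708] [[-0.2, 0.1], [0.0, 0.2]]
Rb [ 0.4268 -0.1242  0.2795] [[0.1, -0.0], [-0.0, -0.1]]
[ 0.20780589  0.25631277 -0.00091783] 0.3299702492017525 50.966547880254176
[ 0.20801443  0.25565859 -0.00133092] 0.3295953416665444 50.866767513725016
u [ 0.63138146 -0.50583193  0.58778525]
knob [0.56294451 0.08592983 0.16058966] hole-> [0.56294451 0.08592983 0.16058966]
Lf e 0.0131 up 0.1093 u 0.0748 z 0.0807 v 0.0811
Lb e 0.0276 up 0.1176 u 0.0915 z 0.0789 v 0.0804
Rf e 0.0112 up 0.1102 u 0.0738 z 0.0826 v -0.2489
Rb e 0.0251 up 0.1189 u 0.0902 z 0.0815 v -0.2492
hole rel -0.005962929749497064 -0.09927535829680902 -0.04794057258989474
```

```bash
cat >> h.py <<'E'
PSI=np.deg2rad(51.0-90)
E_=np.array([np.cos(PSI),np.sin(PSI),0]);Zp=np.array([*(-np.sin(T36)*E_[:2]),np.cos(T36)]);V_=np.array([-E_[1],E_[0],0]);U_=np.cross(V_,Zp)
DISC=np.array([.55377,.09328,.17677]);HOLE=np.array([.5191,-.00615,.1183])
def _arc():
    def f(q):
        pv=q[:3];a=q[3];g=lambda t:pv+.18*(np.cos(a+t)*U_+np.sin(a+t)*V_)
        return np.r_[g(0)+.067*Zp-DISC,g(.56)-HOLE]
    s=least_squares(f,[.656,-.064,.216,2.79]);return s.x,s.fun
ARC,ARCR=_arc()
def knob(t,p=0): return ARC[:3]+.18*(np.cos(ARC[3]+t)*U_+np.sin(ARC[3]+t)*V_)+(.047+p)*Zp
GF=(np.array([.6239,.141,.2699])+np.array([.4161,-.1153,.2708]))/2  # bar front edge mid
def rep(X,t=.25):
    "X: TCP; relative to knob"
    d=X-knob(t); return dict(c=round(d@E_*1e3,1),v=round(d@V_*1e3,1),tip=round((d[2]-.199)*1e3,1),bodygap=round(((GF-X)@E_-.0375)*1e3,1))
E
python3 - <<'E'
from h import *
print(ARC.round(4),(ARCR*1e3).round(2),"u",U_.round(4),"v",V_.round(4),"z",Zp.round(4),"e",E_.round(4))
for t in (0,.1,.2,.24,.25,.34,.56,.6): print(t,knob(t).round(4), "e-gap to bar",(((GF-knob(t))@E_)*1e3).round(1))
X0=sensors.get_obs()["ee_pos"];print(X0)
def tgt(t,c,tip,vo=0,p=0):
    k=knob(t,p);X=k+c*E_+vo*V_;X[2]=k[2]+tip+.199;return X
for nm,a in (("above",(0,-.034,.05)),("down",(0,-.028,-.006)),("push.23",(.23,-.019,-.002))):
    X=tgt(*a);print(nm,X.round(4),((X-X0)/.4).round(4),rep(X,a[0]))
E
```

```text
[ 0.6543 -0.0643  0.222   2.8057] [ 0.37 -0.14 -0.5  -0.37  0.14  0.5 ] u [ 0.6287 -0.5091  0.5878] v [0.6293 0.7771 0.    ] z [-0.4568  0.3699  0.809 ] e [ 0.7771 -0.6293  0.    ]
0 [0.5633 0.0857 0.1601] e-gap to bar 12.2
0.1 [0.5492 0.0749 0.1571] e-gap to bar 16.3
0.2 [0.536  0.0629 0.1552] e-gap to bar 19.0
0.24 [0.531  0.0577 0.1547] e-gap to bar 19.7
0.25 [0.5297 0.0564 0.1546] e-gap to bar 19.8
0.34 [0.5191 0.0442 0.1542] e-gap to bar 20.4
0.56 [0.4973 0.0114 0.1568] e-gap to bar 16.7
0.6 [0.494  0.0051 0.1578] e-gap to bar 15.3
[0.53896122 0.14472392 0.46472233]
above [0.5368 0.1071 0.4091] [-0.0053 -0.094  -0.1391] {'c': np.float64(-34.0), 'v': np.float64(-0.0), 'tip': np.float64(50.0), 'bodygap': np.float64(8.7)}
down [0.5415 0.1034 0.3531] [ 0.0064 -0.1034 -0.2791] {'c': np.float64(-28.0), 'v': np.float64(-0.0), 'tip': np.float64(-6.0), 'bodygap': np.float64(2.7)}
push.23 [0.5175 0.071  0.3518] [-0.0538 -0.1843 -0.2824] {'c': np.float64(-19.0), 'v': np.float64(-0.0), 'tip': np.float64(-2.0), 'bodygap': np.float64(1.1)}
```

Emit:
arm_command --plan '[-1, -0.005, -0.094, -0.1, -0.027, -1, -0.005, -0.094, -0.14, -0.027, -0.3, -0.002, -0.097, -0.2, -0.027, -0.3, 0, -0.098, -0.25, -0.027, 0, 0, -0.098, -0.28, -0.027, 0.1, 0, -0.098, -0.28, -0.027, 0.2, 0, -0.098, -0.28, -0.027, 0.2, 0, -0.098, -0.28, -0.027]' --newtons 20

```text
time_s: 4.15
ee_pos: [0.5393, 0.1054, 0.3538]
eef_rot: [3.14, 0.001, 2.46]
force: [-0.2, -0.8, -0.1]
grip_width: 0.0494
```

```bash
python3 - <<'E'
from h import *
o=sensors.get_obs(); print(o["time_s"],o["ee_pos"],o["eef_rot"],o["force"].round(2),o["grip_width"]); print(rep(o["ee_pos"],0))
for c in("wrist","scene","top"): cv2.imwrite(f"pics/b_{c}.png",vision.camera(c))
a=cv2.imread("pics/b_wrist.png")[130:330,160:460];b=cv2.imread("pics/b_scene.png")[110:260,230:400]
cv2.imwrite("pics/b1.png",cv2.resize(a,None,fx=2.6,fy=2.6));cv2.imwrite("pics/b2.png",cv2.resize(b,None,fx=4,fy=4))
E
```

```text
4.15 [0.53925289 0.1053784  0.35378555] [3.14035192e+00 1.16825997e-03 2.45971600e+00] [-0.15 -0.83 -0.13] 0.04941452721062261
{'c': np.float64(-31.0), 'v': np.float64(0.1), 'tip': np.float64(-5.3), 'bodygap': np.float64(5.8)}
```

View pics/b1.png

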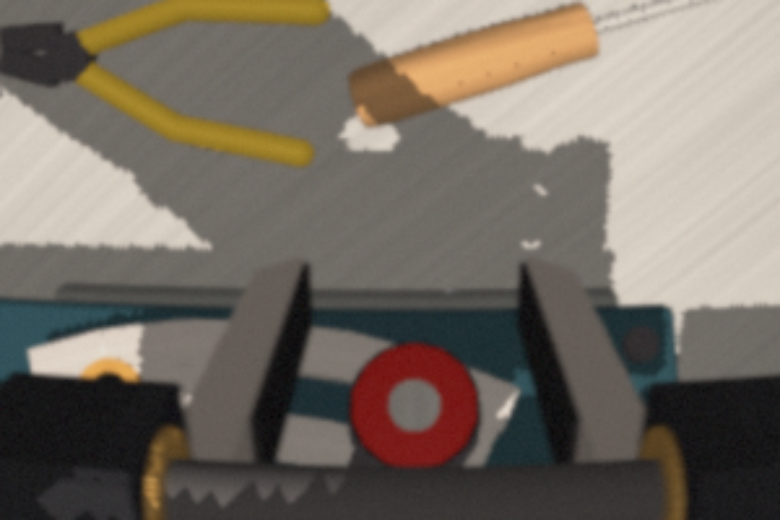

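View pics/b2.png

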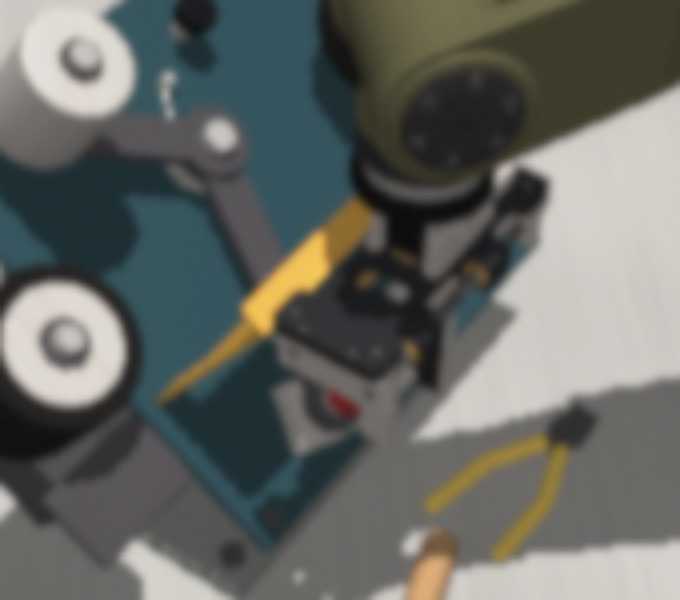

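```bash
python3 - <<'E'
from h import *
X0=sensors.get_obs()["ee_pos"]
def tgt(t,c,tip,vo=0,p=0):
    k=knob(t,p);X=k+c*E_+vo*V_;X[2]=k[2]+tip+.199;return X
for a in ((.1,-.026,-.004),(.225,-.0205,-.002),(.225,-.0185,-.002)):
    X=tgt(*a);print(a,X.round(4),((X-X0)/.4).round(4),rep(X,a[0]))
E
```

```text
(0.1, -0.026, -0.004) [0.529  0.0913 0.3521] [-0.0254 -0.0351 -0.0031] {'c': np.float64(-26.0), 'v': np.float64(0.0), 'tip': np.float64(-4.0), 'bodygap': np.float64(4.8)}
(0.225, -0.0205, -0.002) [0.5169 0.0726 0.3518] [-0.0556 -0.0818 -0.0038] {'c': np.float64(-20.5), 'v': np.float64(0.0), 'tip': np.float64(-2.0), 'bodygap': np.float64(2.5)}
(0.225, -0.0185, -0.002) [0.5185 0.0713 0.3518] [-0.0517 -0.085  -0.0038] {'c': np.float64(-18.5), 'v': np.float64(-0.0), 'tip': np.float64(-2.0), 'bodygap': np.float64(0.5)}
```

Emit:
arm_command --plan '[0.2, 0, 0, 0, 0, 0.2, 0, 0, 0, 0, 0.2, -0.012, -0.018, -0.002, 0, 0.2, -0.025, -0.035, -0.003, 0, 0.2, -0.035, -0.05, -0.003, 0, 0.2, -0.045, -0.065, -0.004, 0, 0.2, -0.051, -0.075, -0.004, 0, 0.2, -0.0555, -0.082, -0.004, 0, 0.2, -0.0555, -0.082, -0.004, 0, 0.2, -0.0555, -0.082, -0.004, 0]'

```text
time_s: 5.3
ee_pos: [0.5144, 0.0747, 0.3479]
eef_rot: [-3.138, -0.014, 2.462]
force: [-20.6, 32.1, -11.2]
grip_width: 0.038
```

```bash
python3 - <<'E'
from h import *
o=sensors.get_obs(); print(o["time_s"],o["ee_pos"],o["eef_rot"],o["force"].round(2),o["moment"].round(2),o["grip_width"]); print(rep(o["ee_pos"],.225))
f=o["force"];print("e,v,k",f@E_,f@V_,f[2])
for c in("wrist","top"): cv2.imwrite(f"pics/c_{c}.png",vision.camera(c))
a=cv2.imread("pics/c_wrist.png")[130:330,160:460]
cv2.imwrite("pics/c1.png",cv2.resize(a,None,fx=2.6,fy=2.6))
E
```

```text
5.3 [0.51444232 0.07473935 0.3478989 ] [-3.13814061 -0.01418209  2.46187524] [-20.56  32.07 -11.17] [5.82 4.13 0.81] 0.03795616210924103
{'c': np.float64(-23.8), 'v': np.float64(0.1), 'tip': np.float64(-5.9), 'bodygap': np.float64(5.8)}
e,v,k -36.16370424236076 11.987401733117185 -11.166590501121423
```

View pics/c1.png

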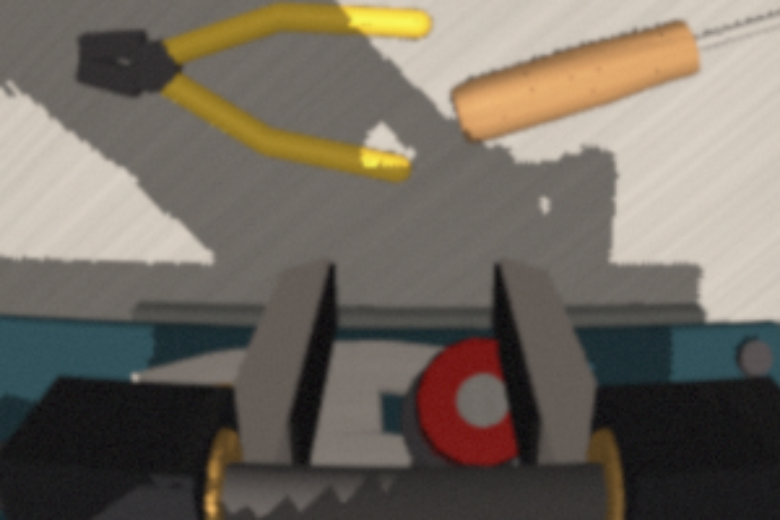

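Emit:
arm_command --plan '[0.2, 0.005, 0.006, 0, 0, 0.2, 0.01, 0.012, 0, 0, 0.2, 0.015, 0.018, 0, 0, 0.2, 0.02, 0.025, 0, 0, 0.2, 0.025, 0.031, 0, 0, 0.2, 0.03, 0.037, 0, 0]'

```text
time_s: 6.0
ee_pos: [0.5278, 0.0886, 0.3502]
eef_rot: [-3.142, -0.006, 2.461]
force: [-8.2, 15.3, 0.2]
grip_width: 0.0377
```

```bash
cat >> h.py <<'E'
def st(t):
    o=sensors.get_obs();f=o["force"];print("t",round(o["time_s"],2),o["ee_pos"].round(4),"rpy",o["eef_rot"].round(3),"w",round(o["grip_width"],4),"F e,v,k",(f@E_).round(1),(f@V_).round(1),f[2].round(1),"z",(f@Zp).round(1)); print(rep(o["ee_pos"],t)); return o
def pic(tag):
    im=vision.camera("wrist"); cv2.imwrite(f"pics/{tag}.png",cv2.resize(im[130:330,160:460],None,fx=2,fy=2))
E
python3 - <<'E'
from h import *
st(0); pic("d1")
E
```

```text
t 6.0 [0.5278 0.0886 0.3502] rpy [-3.142 -0.006  2.461] w 0.0377 F e,v,k -16.1 6.7 0.2 z 9.6
{'c': np.float64(-29.4), 'v': np.float64(-20.1), 'tip': np.float64(-8.9), 'bodygap': np.float64(4.1)}
```

View pics/d1.png

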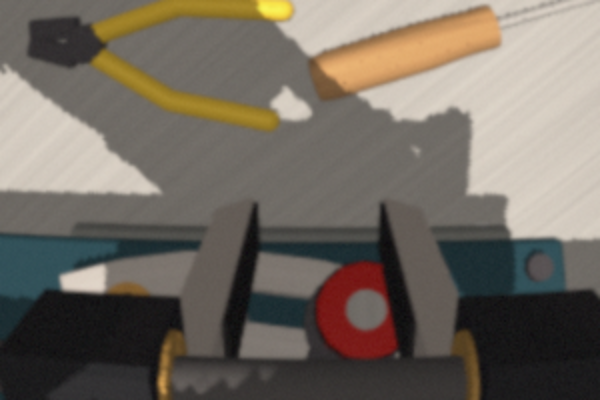

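Emit:
arm_command --plan '[0.2, 0.005, 0.006, 0, 0, 0.2, 0.01, 0.012, 0, 0, 0.2, 0.014, 0.017, 0, 0, 0.2, 0.018, 0.022, 0, 0, 0.2, 0.018, 0.022, 0, 0]'

```text
time_s: 6.55
ee_pos: [0.5359, 0.0959, 0.351]
eef_rot: [3.142, -0.0, 2.46]
force: [-0.0, 1.8, -0.1]
grip_width: 0.0375
```

```bash
python3 - <<'E'
from h import *
st(0); pic("d2")
E
```

```text
t 6.55 [0.5359 0.0959 0.351 ] rpy [ 3.142 -0.     2.46 ] w 0.0375 F e,v,k -1.1 1.3 -0.1 z 0.6
{'c': np.float64(-27.7), 'v': np.float64(-9.3), 'tip': np.float64(-8.1), 'bodygap': np.float64(2.4)}
```

View pics/d2.png

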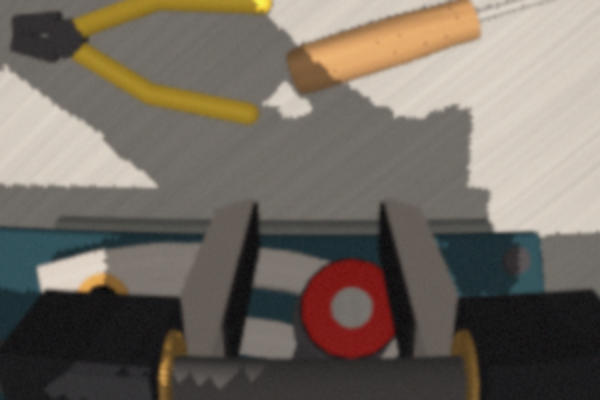

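Emit:
arm_command --plan '[0.2, 0.012, 0.012, 0, 0, 0.2, 0.018, 0.015, 0, 0, 0.2, 0.018, 0.015, 0, 0, 1, 0.018, 0.015, 0, 0, 1, 0.018, 0.015, 0, 0, 1, 0.018, 0.015, 0, 0]' --newtons 12

```text
time_s: 7.2
ee_pos: [0.5432, 0.1022, 0.351]
eef_rot: [3.141, -0.001, 2.46]
force: [-3.1, 3.9, 0.0]
grip_width: 0.0202
```

```bash
python3 - <<'E'
from h import *
st(0); pic("d3")
E
```

```text
t 7.2 [0.5432 0.1022 0.351 ] rpy [ 3.141e+00 -1.000e-03  2.460e+00] w 0.0202 F e,v,k -4.8 1.1 0.0 z 2.8
{'c': np.float64(-25.9), 'v': np.float64(0.2), 'tip': np.float64(-8.1), 'bodygap': np.float64(0.7)}
```

View pics/d3.png

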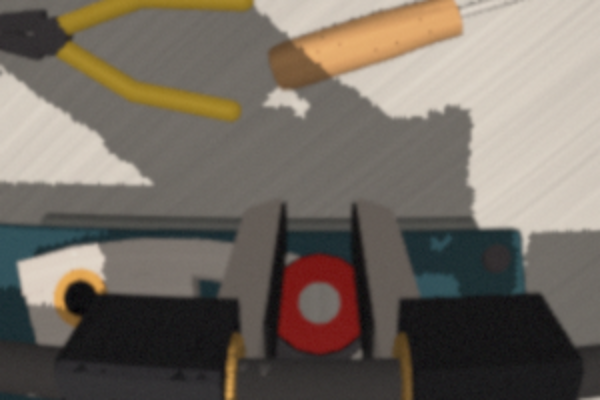

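Emit:
arm_command --plan '[0.28, 0, 0, 0, 0, 0.28, 0, 0, 0, 0, 0.28, 0.002, -0.0015, 0, 0, 0.28, 0.004, -0.003, 0, 0, 0.28, 0.004, -0.003, 0, 0]'

```text
time_s: 7.75
ee_pos: [0.5451, 0.1007, 0.3511]
eef_rot: [3.142, 0.0, 2.459]
force: [-0.0, 0.3, 0.0]
grip_width: 0.0341
```

```bash
python3 - <<'E'
from h import *
o=st(0);print(o["moment"]@E_,o["moment"]@V_)
E
```

```text
t 7.75 [0.5451 0.1007 0.3511] rpy [3.142 0.    2.459] w 0.0341 F e,v,k -0.2 0.2 0.0 z 0.1
{'c': np.float64(-23.6), 'v': np.float64(0.2), 'tip': np.float64(-8.0), 'bodygap': np.float64(-1.7)}
-0.044327574152080045 -0.036508155267149726
```

Emit:
arm_command --plan '[0.28, 0.002, -0.0015, 0, 0, 0.28, 0.004, -0.003, 0, 0, 0.28, 0.004, -0.003, 0, 0]'

```text
time_s: 8.05
ee_pos: [0.5459, 0.1002, 0.351]
eef_rot: [-3.141, -0.002, 2.46]
force: [-14.5, 5.3, 4.2]
grip_width: 0.0334
```

```bash
python3 - <<'E'
from h import *
o=st(0);print(o["moment"]@E_,o["moment"]@V_)
E
```

```text
t 8.05 [0.5459 0.1002 0.351 ] rpy [-3.141e+00 -2.000e-03  2.460e+00] w 0.0334 F e,v,k -14.6 -5.0 4.2 z 12.0
{'c': np.float64(-22.6), 'v': np.float64(0.4), 'tip': np.float64(-8.0), 'bodygap': np.float64(-2.7)}
-0.27310754536385545 1.049055174629697
```

Emit:
arm_command --plan '[0.28, -0.0043, 0.0035, 0, 0, 1, -0.0043, 0.0035, 0, 0, 1, -0.0043, 0.0035, 0, 0, 1, -0.0043, 0.0035, 0, 0, 1, -0.0103, -0.0041, 0, 0, 1, -0.0163, -0.0117, 0, 0, 1, -0.0223, -0.0193, 0, 0, 1, -0.0283, -0.0269, 0, 0]' --newtons 15

```text
time_s: 8.85
ee_pos: [0.5341, 0.0904, 0.3489]
eef_rot: [-3.14, -0.008, 2.461]
force: [-8.3, 21.6, -14.9]
grip_width: 0.023
```

```bash
python3 - <<'E'
from h import *
o=st(.09);print(o["moment"]@E_,o["moment"]@V_);pic("d4")
E
```

```text
t 8.85 [0.5341 0.0904 0.3489] rpy [-3.14  -0.008  2.461] w 0.023 F e,v,k -20.1 11.5 -14.9 z -0.3
{'c': np.float64(-21.8), 'v': np.float64(0.8), 'tip': np.float64(-7.5), 'bodygap': np.float64(0.3)}
1.8627263050213694 3.822612622434593
```

View pics/d4.png

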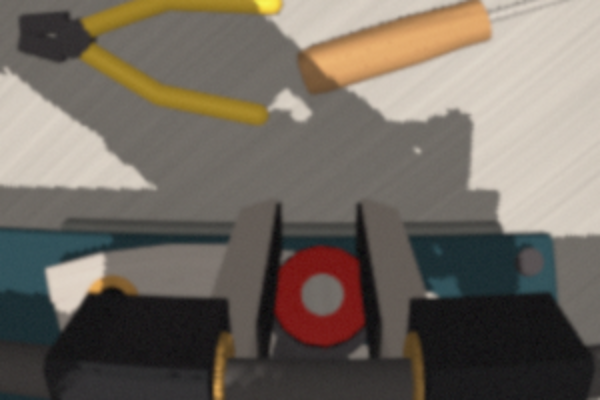

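Emit:
arm_command --plan '[1, -0.006, -0.0076, 0, 0, 1, -0.012, -0.0152, 0, 0, 1, -0.018, -0.023, 0, 0, 1, -0.024, -0.0305, 0, 0, 1, -0.03, -0.038, 0, 0, 1, -0.037, -0.047, 0, 0, 0.3, -0.037, -0.047, 0, 0, 0.3, -0.037, -0.047, 0, 0, 0.3, -0.037, -0.047, 0, 0]' --newtons 8

```text
time_s: 9.8
ee_pos: [0.5205, 0.0703, 0.3509]
eef_rot: [3.141, -0.0, 2.46]
force: [2.8, 4.4, -4.0]
grip_width: 0.0331
```

```bash
python3 - <<'E'
from h import *
o=st(.225);print(o["moment"]@E_,o["moment"]@V_);pic("d5")
E
```

```text
t 9.8 [0.5205 0.0703 0.3509] rpy [ 3.141 -0.     2.46 ] w 0.0331 F e,v,k -0.6 5.2 -4.0 z -2.9
{'c': np.float64(-16.3), 'v': np.float64(0.5), 'tip': np.float64(-2.9), 'bodygap': np.float64(-1.8)}
0.8089194343718804 0.14965339650588977
```

View pics/d5.png

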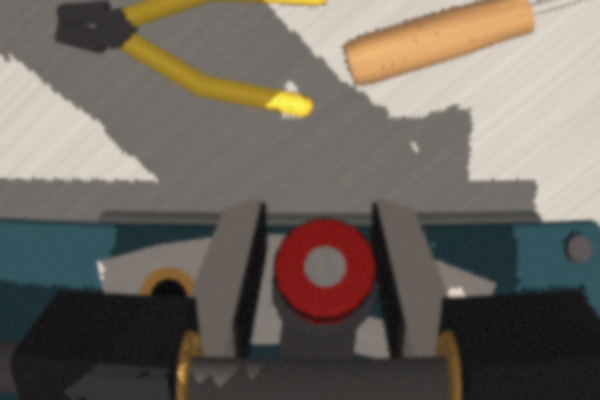

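Emit:
arm_command --plan '[1, 0, 0, 0, 0, 1, 0, 0, 0, 0, 1, 0, 0, 0, 0, 1, 0, 0, 0, 0]' --newtons 50

```text
time_s: 10.25
ee_pos: [0.5205, 0.0703, 0.3508]
eef_rot: [3.141, -0.0, 2.46]
force: [2.5, 5.2, -3.5]
grip_width: 0.0278
```

```bash
python3 - <<'E'
from h import *
o=st(.225);print(o["moment"]@E_,o["moment"]@V_);
print("z/.4 per mm",Zp/.4e3)
for t in (.225,.24,.28,.34,.4,.45,.5,.54,.56,.57): print(t,((knob(t)-knob(.225))/.4).round(4))
E
```

```text
t 10.25 [0.5205 0.0703 0.3508] rpy [ 3.141 -0.     2.46 ] w 0.0278 F e,v,k -1.3 5.6 -3.5 z -2.1
{'c': np.float64(-16.3), 'v': np.float64(0.5), 'tip': np.float64(-3.0), 'bodygap': np.float64(-1.7)}
0.8926712082471454 0.27305129696283525
z/.4 per mm [-0.00114199  0.00092476  0.00202254]
0.225 [0. 0. 0.]
0.24 [-0.0047 -0.0049 -0.0004]
0.28 [-0.0168 -0.0181 -0.0012]
0.34 [-0.0342 -0.0387 -0.0016]
0.4 [-0.0506 -0.0602 -0.0011]
0.45 [-0.0635 -0.0786  0.0001]
0.5 [-0.0755 -0.0975  0.0019]
0.54 [-0.0846 -0.1129  0.0039]
0.56 [-0.0889 -0.1207  0.005 ]
0.57 [-0.0911 -0.1247  0.0056]
```

Emit:
arm_command --plan '[1, -0.0023, 0.0018, 0.004, 0, 1, -0.0046, 0.0037, 0.0081, 0, 1, -0.0069, 0.0055, 0.0121, 0, 1, -0.0091, 0.0074, 0.0162, 0, 1, -0.0114, 0.0092, 0.0202, 0, 1, -0.0137, 0.0111, 0.0243, 0, 1, -0.0166, 0.0134, 0.0293, 0, 1, -0.0166, 0.0134, 0.0293, 0]'

```text
time_s: 11.05
ee_pos: [0.5139, 0.0756, 0.3623]
eef_rot: [3.141, -0.0, 2.46]
force: [5.4, 3.2, -9.0]
grip_width: 0.0276
```

```bash
python3 - <<'E'
from h import *
o=st(.225);print(o["moment"]@E_,o["moment"]@V_);pic("d6")
im=vision.camera("scene");cv2.imwrite("pics/d6s.png",cv2.resize(im[110:260,230:400],None,fx=4,fy=4))
E
```

```text
t 11.05 [0.5139 0.0756 0.3623] rpy [ 3.141 -0.     2.46 ] w 0.0276 F e,v,k 2.2 5.9 -9.0 z -8.6
{'c': np.float64(-24.8), 'v': np.float64(0.4), 'tip': np.float64(8.5), 'bodygap': np.float64(6.7)}
0.984499016745537 -0.41381514338610337
```

View pics/d6.png

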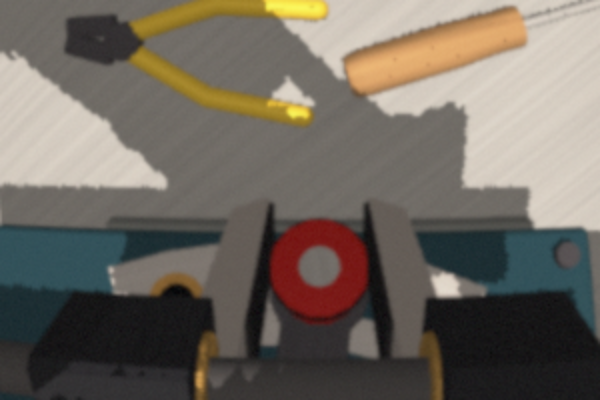

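View pics/d6s.png

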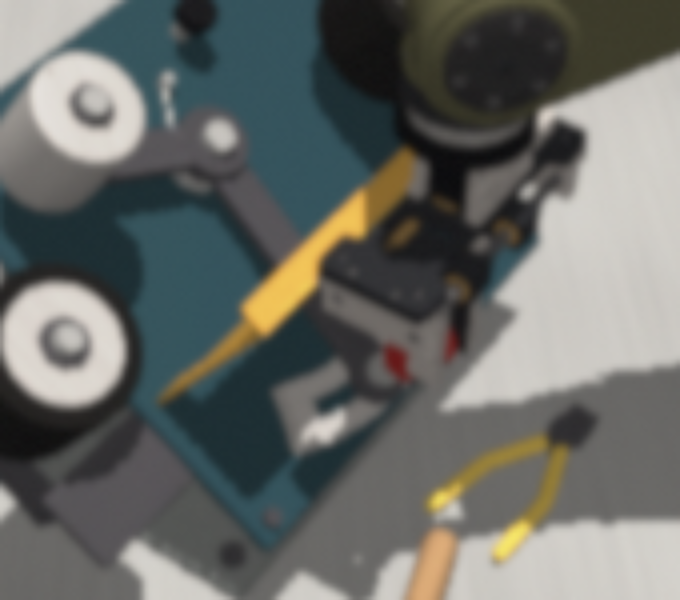

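Emit:
arm_command --plan '[1, -0.0047, -0.0049, -0.0004, 0, 1, -0.0108, -0.0115, -0.0008, 0, 1, -0.0168, -0.0181, -0.0012, 0, 1, -0.0226, -0.0249, -0.0014, 0, 1, -0.0284, -0.0317, -0.0015, 0, 1, -0.0342, -0.0387, -0.0016, 0]'

```text
time_s: 11.75
ee_pos: [0.4998, 0.0603, 0.3607]
eef_rot: [-3.141, -0.003, 2.46]
force: [2.2, 7.3, -14.1]
grip_width: 0.0276
```

```bash
python3 - <<'E'
from h import *
o=st(.34);print(o["moment"]@E_,o["moment"]@V_);pic("d7")
for t in (.37,.4,.43,.46,.49,.51,.53,.55,.56): print(t,((knob(t)-knob(.34))/.4).round(4))
E
```

```text
t 11.75 [0.4998 0.0603 0.3607] rpy [-3.141e+00 -3.000e-03  2.460e+00] w 0.0276 F e,v,k -2.9 7.0 -14.1 z -9.7
{'c': np.float64(-25.2), 'v': np.float64(0.3), 'tip': np.float64(7.6), 'bodygap': np.float64(8.0)}
0.7181814310934516 0.6530325901589026
0.37 [-0.0083 -0.0106  0.0002]
0.4 [-0.0164 -0.0214  0.0005]
0.43 [-0.0242 -0.0324  0.0012]
0.46 [-0.0317 -0.0436  0.002 ]
0.49 [-0.039  -0.055   0.0031]
0.51 [-0.0436 -0.0626  0.004 ]
0.53 [-0.0482 -0.0703  0.005 ]
0.55 [-0.0525 -0.0781  0.006 ]
0.56 [-0.0547 -0.082   0.0066]
```

View pics/d7.png

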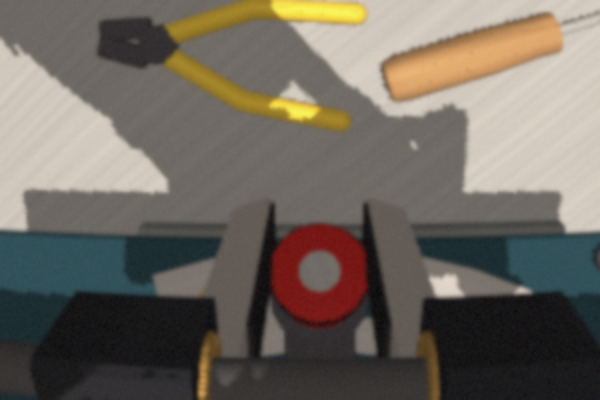

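Emit:
arm_command --plan '[1, -0.0083, -0.0106, 0.0002, 0, 1, -0.0164, -0.0214, 0.0005, 0, 1, -0.0242, -0.0324, 0.0012, 0, 1, -0.0317, -0.0436, 0.002, 0, 1, -0.039, -0.055, 0.0031, 0, 1, -0.0436, -0.0626, 0.004, 0, 1, -0.0482, -0.0703, 0.005, 0, 1, -0.0525, -0.0781, 0.006, 0, 1, -0.0547, -0.082, 0.0066, 0, 1, -0.0547, -0.082, 0.0066, 0]'

```text
time_s: 12.8
ee_pos: [0.4769, 0.0276, 0.3617]
eef_rot: [-3.137, -0.009, 2.459]
force: [-9.2, 9.3, -20.5]
grip_width: 0.0254
```

```bash
python3 - <<'E'
from h import *
o=st(.56);print(o["moment"]@E_,o["moment"]@V_);pic("d8")
im=vision.camera("scene");cv2.imwrite("pics/d8s.png",cv2.resize(im[110:260,230:400],None,fx=4,fy=4))
im=vision.camera("top");cv2.imwrite("pics/d8t.png",cv2.resize(im[140:290,270:440],None,fx=4,fy=4))
E
```

```text
t 12.8 [0.4769 0.0276 0.3617] rpy [-3.137 -0.009  2.459] w 0.0254 F e,v,k -13.0 1.4 -20.5 z -8.9
{'c': np.float64(-26.0), 'v': np.float64(-0.2), 'tip': np.float64(5.8), 'bodygap': np.float64(5.3)}
0.1359655377569995 2.5720071162557976
```

View pics/d8.png

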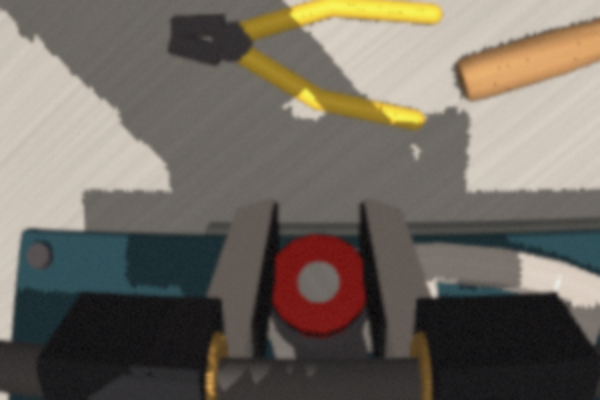

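View pics/d8s.png

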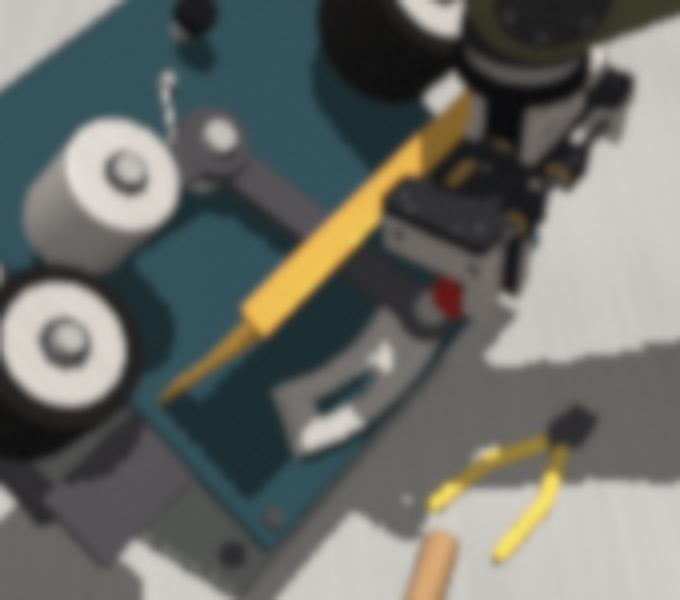

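Emit:
arm_command --plan '[1, -0.0024, 0.0019, -0.0022, 0, 1, -0.0024, 0.0019, -0.0022, 0]'

```text
time_s: 13.15
ee_pos: [0.4764, 0.0283, 0.3614]
eef_rot: [-3.138, -0.007, 2.459]
force: [-5.3, 7.4, -17.5]
grip_width: 0.0252
```

```bash
python3 - <<'E'
from h import *
o=st(.56);print(o["moment"]@E_,o["moment"]@V_,"Fu",o["force"]@U_)
E
```

```text
t 13.15 [0.4764 0.0283 0.3614] rpy [-3.138 -0.007  2.459] w 0.0252 F e,v,k -8.8 2.4 -17.5 z -9.0
{'c': np.float64(-26.9), 'v': np.float64(0.0), 'tip': np.float64(5.6), 'bodygap': np.float64(6.1)}
0.3601260027833033 1.7113814920508486 Fu -17.428315773058547
```

Emit:
arm_command --plan '[1, 0.0011, -0.0009, -0.002, 0, 1, 0.0023, -0.0018, -0.004, 0, 1, 0.0034, -0.0028, -0.006, 0, 1, 0.0046, -0.0037, -0.0081, 0, 1, 0.0046, -0.0037, -0.0081, 0]'

```text
time_s: 13.65
ee_pos: [0.4782, 0.0268, 0.3582]
eef_rot: [-3.138, -0.007, 2.459]
force: [-6.3, 8.8, -17.2]
grip_width: 0.0254
```

```bash
python3 - <<'E'
from h import *
o=st(.56);print(o["moment"]@E_,o["moment"]@V_,"Fu",o["force"]@U_);pic("d9")
E
```

```text
t 13.65 [0.4782 0.0268 0.3582] rpy [-3.138 -0.007  2.459] w 0.0254 F e,v,k -10.4 2.8 -17.2 z -7.8
{'c': np.float64(-24.5), 'v': np.float64(0.0), 'tip': np.float64(2.4), 'bodygap': np.float64(3.7)}
0.35351873437740344 1.8187116210504566 Fu -18.56897158553364
```

View pics/d9.png

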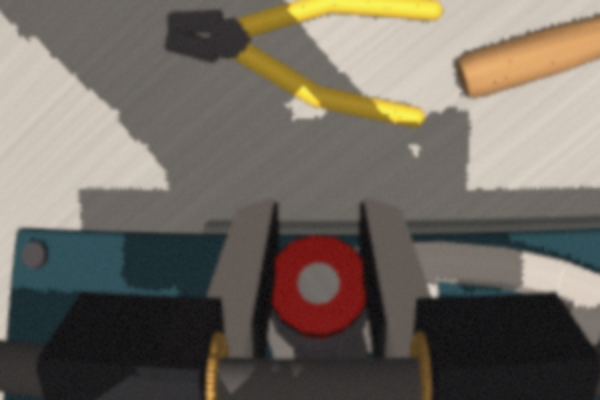

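Emit:
arm_command --plan '[1, 0.0011, -0.0009, -0.002, 0, 1, 0.0023, -0.0018, -0.004, 0, 1, 0.0034, -0.0028, -0.006, 0, 1, 0.0046, -0.0037, -0.0081, 0, 1, 0.0046, -0.0037, -0.0081, 0]'

```text
time_s: 14.2
ee_pos: [0.4801, 0.0254, 0.355]
eef_rot: [-3.138, -0.007, 2.459]
force: [-6.5, 6.9, -16.6]
grip_width: 0.0251
```

```bash
python3 - <<'E'
from h import *
o=st(.56);print(o["moment"]@E_,o["moment"]@V_,"Fu",o["force"]@U_)
E
```

```text
t 14.2 [0.4801 0.0254 0.355 ] rpy [-3.138 -0.007  2.459] w 0.0251 F e,v,k -9.4 1.3 -16.6 z -7.9
{'c': np.float64(-22.2), 'v': np.float64(0.0), 'tip': np.float64(-0.8), 'bodygap': np.float64(1.4)}
0.361307793324634 1.971765301940113 Fu -17.343185217698743
```

Emit:
arm_command --plan '[1, 0.0018, 0.0033, -0.0005, 0, 1, 0.0036, 0.0065, -0.001, 0, 1, 0.0036, 0.0065, -0.001, 0]'

```text
time_s: 14.5
ee_pos: [0.4812, 0.028, 0.3543]
eef_rot: [-3.137, -0.008, 2.46]
force: [-12.2, 6.6, -15.5]
grip_width: 0.024
```

```bash
python3 - <<'E'
from h import *
o=st(.56);print(o["moment"]@E_,o["moment"]@V_,"Fu",o["force"]@U_)
E
```

```text
t 14.5 [0.4812 0.028  0.3543] rpy [-3.137 -0.008  2.46 ] w 0.024 F e,v,k -13.6 -2.5 -15.5 z -4.5
{'c': np.float64(-23.0), 'v': np.float64(2.8), 'tip': np.float64(-1.5), 'bodygap': np.float64(2.2)}
-0.4769986445415338 2.78412729305528 Fu -20.104743359827015
```

Emit:
arm_command --plan '[1, 0.0012, 0.0022, -0.0003, 0, 1, 0.0024, 0.0043, -0.0006, 0, 1, 0.0024, 0.0043, -0.0006, 0]'

```text
time_s: 14.8
ee_pos: [0.4818, 0.0291, 0.3541]
eef_rot: [-3.134, -0.009, 2.46]
force: [-19.0, -2.7, -10.0]
grip_width: 0.0241
```

```bash
python3 - <<'E'
from h import *
o=st(.56);print(o["moment"]@E_,o["moment"]@V_,"Fu",o["force"]@U_,"FT",o["force"]@np.array([.485,.86,-.13]));pic("d10")
im=vision.camera("scene");cv2.imwrite("pics/d10s.png",cv2.resize(im[110:260,230:400],None,fx=4,fy=4))
E
```

```text
t 14.8 [0.4818 0.0291 0.3541] rpy [-3.134 -0.009  2.46 ] w 0.0241 F e,v,k -13.0 -14.1 -10.0 z -0.4
{'c': np.float64(-23.2), 'v': np.float64(4.0), 'tip': np.float64(-1.7), 'bodygap': np.float64(2.4)}
-2.6502095188144925 2.5174431862321627 Fu -16.448856353312607 FT -10.283133256956903
```

View pics/d10.png

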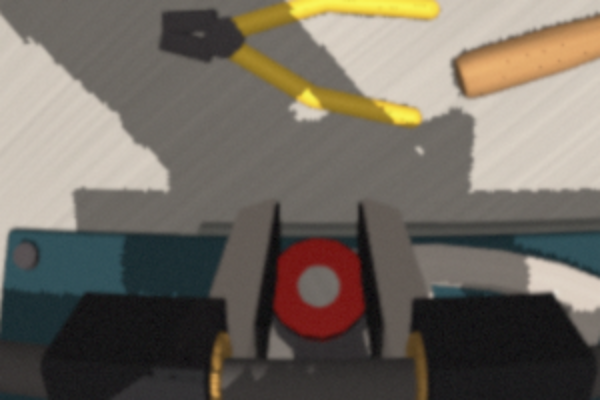

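View pics/d10s.png

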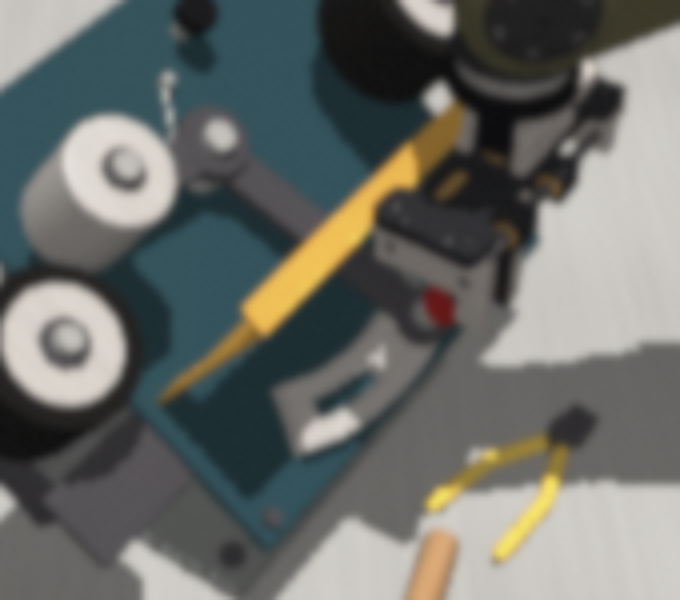

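Emit:
arm_command --plan '[1, -0.0018, -0.0033, 0.0005, 0, 1, -0.0036, -0.0065, 0.001, 0, 1, -0.0025, -0.0074, -0.001, 0, 1, -0.0013, -0.0083, -0.003, 0, 1, -0.0002, -0.0093, -0.005, 0, 1, 0.001, -0.0102, -0.0071, 0, 1, 0.001, -0.0102, -0.0071, 0]'

```text
time_s: 15.6
ee_pos: [0.4813, 0.0293, 0.3502]
eef_rot: [3.141, -0.021, 2.46]
force: [-21.4, 65.6, -18.2]
grip_width: 0.0006
```

```bash
python3 - <<'E'
from h import *
o=st(.56);print(o["moment"]@E_,o["moment"]@V_,"Fu",o["force"]@U_,"FT",o["force"]@np.array([.485,.86,-.13]));
E
```

```text
t 15.6 [0.4813 0.0293 0.3502] rpy [ 3.141 -0.021  2.46 ] w 0.0006 F e,v,k -57.9 37.5 -18.2 z 19.3
{'c': np.float64(-23.7), 'v': np.float64(3.9), 'tip': np.float64(-5.6), 'bodygap': np.float64(2.9)}
7.076176729332023 11.102787432645753 Fu -57.54828653171622 FT 48.39799407138732
```

Emit:
arm_command --plan '[1, -0.015, 0.01, 0.002, 0, 1, -0.03, 0.024, 0.004, 0, 1, -0.06, 0.048, 0.01, 0, 1, -0.06, 0.048, 0.01, 0]'

```text
time_s: 16.0
ee_pos: [0.4588, 0.0451, 0.3586]
eef_rot: [3.141, 0.001, 2.46]
force: [1.2, -1.2, -1.0]
grip_width: 0.0007
```

```bash
python3 - <<'E'
from h import *
o=st(.56);pic("e1")
im=vision.camera("scene");cv2.imwrite("pics/e1s.png",cv2.resize(im[110:260,230:400],None,fx=4,fy=4))
E
```

```text
t 16.0 [0.4588 0.0451 0.3586] rpy [3.141e+00 1.000e-03 2.460e+00] w 0.0007 F e,v,k 1.7 -0.2 -1.0 z -1.8
{'c': np.float64(-51.1), 'v': np.float64(2.0), 'tip': np.float64(2.8), 'bodygap': np.float64(30.3)}
```

View pics/e1.png

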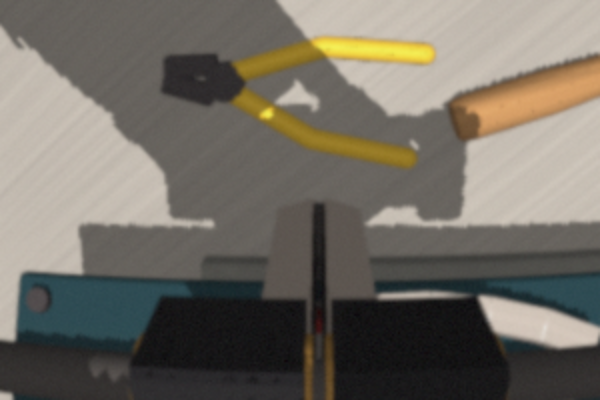

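View pics/e1s.png

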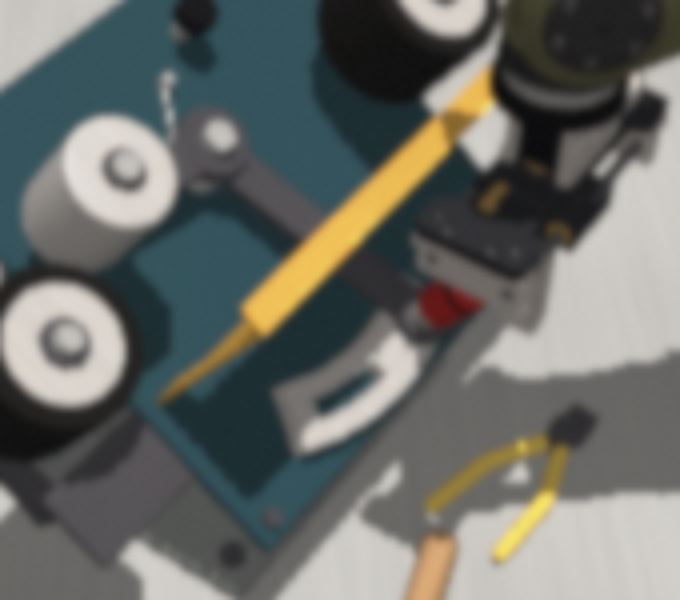

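Emit:
arm_command --plan '[1, -0.08, 0.065, 0.05, 0, 1, -0.13, 0.11, 0.12, 0, 1, -0.18, 0.16, 0.25, 0, 1, -0.22, 0.2, 0.3, 0, 0, -0.22, 0.2, 0.3, 0, -1, -0.22, 0.2, 0.3, 0]'

```text
time_s: 16.7
ee_pos: [0.3718, 0.1243, 0.478]
eef_rot: [3.141, 0.001, 2.46]
force: [0.2, -0.7, -1.2]
grip_width: 0.0132
```

```bash
python3 - <<'E'
from h import *
o=st(.56)
w=P("wrist"); pickle.dump(w,open("w2.pkl","wb"))
for c in ("wrist","scene","top"):
    im=vision.camera(c);cv2.imwrite(f"pics/f_{c}.png",im)
    for n in ("knob",): print(c,n,[(np.round(q["at"],1).tolist(),round(q["confidence"],2)) for q in vision.pinpoint(n,c)[:2]])
    q=w if c=="wrist" else None
    for t,p in ((.55,0),(.55,.01)):
        d=knob(t,p)+.02*Zp;print(c,t,p,"disc",proj(c,d,q).round(1))
    k=proj(c,knob(.55)+.02*Zp,q).astype(int); y0,x0=max(k[0]-45,0),max(k[1]-60,0)
    cr=cv2.resize(im[y0:y0+90,x0:x0+120],None,fx=6,fy=6,interpolation=cv2.INTER_CUBIC); print("crop",y0,x0)
    cv2.imwrite(f"pics/f_{c}z.png",cr)
E
```

```text
t 16.7 [0.3718 0.1243 0.478 ] rpy [3.141e+00 1.000e-03 2.460e+00] w 0.0132 F e,v,k 0.6 -0.5 -1.2 z -1.3
{'c': np.float64(-168.6), 'v': np.float64(8.8), 'tip': np.float64(122.2), 'bodygap': np.float64(147.9)}
wrist knob [([230.7, 287.6], 0.69), ([325.8, 312.1], 0.53)]
wrist 0.55 0 disc [328.2 312.8]
wrist 0.55 0.01 disc [328.7 312.6]
crop 283 252
scene knob [([185.8, 343.4], 0.61)]
scene 0.55 0 disc [181.2 347.7]
scene 0.55 0.01 disc [179.9 350. ]
crop 136 287
top knob [([224.8, 348.5], 0.7)]
top 0.55 0 disc [228.3 343.7]
top 0.55 0.01 disc [230.  342.4]
crop 183 283
```

View pics/f_wristz.png

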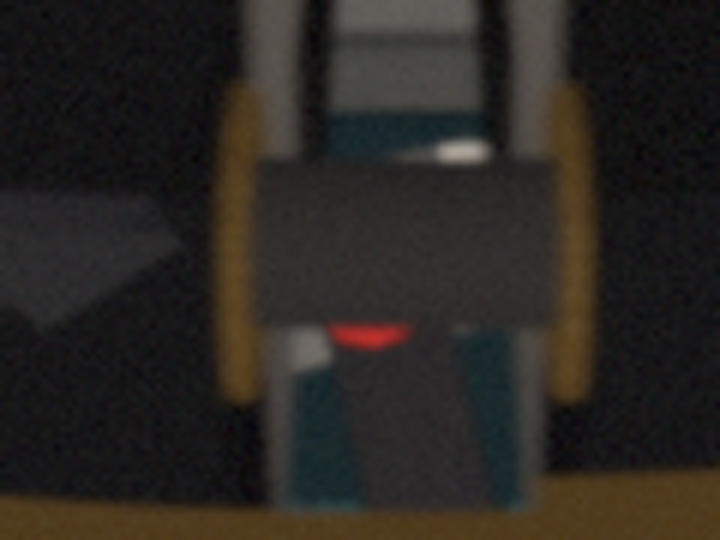

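View pics/f_scenez.png

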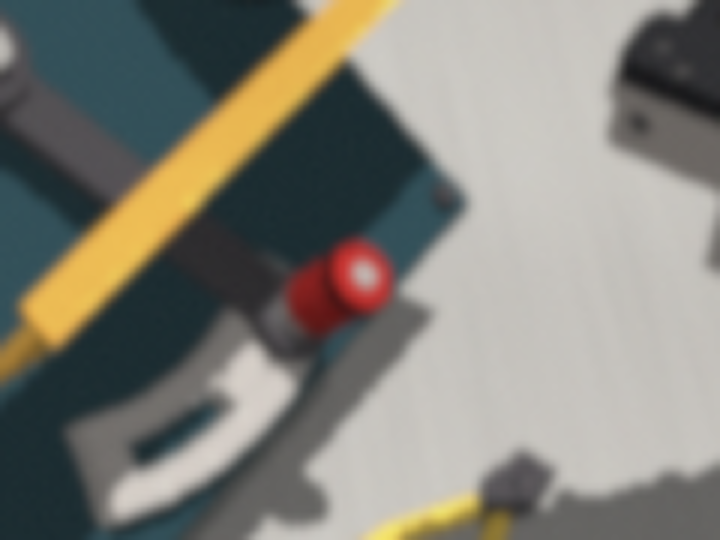

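View pics/f_topz.png

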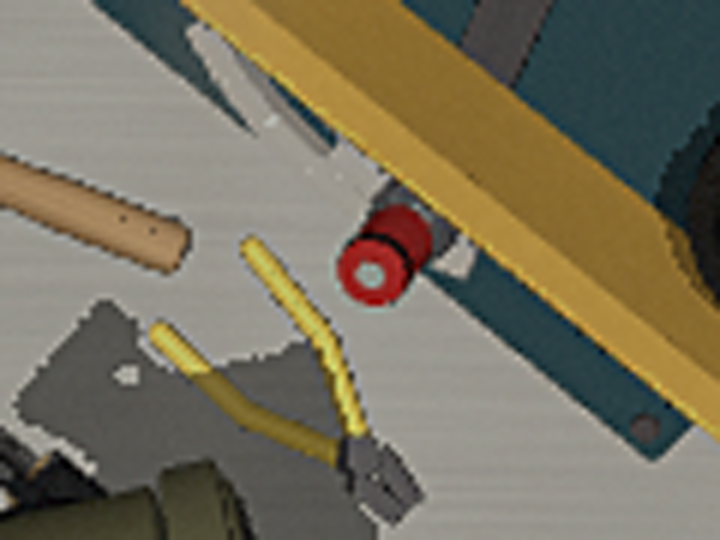

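Emit:
arm_command --plan '[-1, 0.1, -0.05, 0, 0, -1, 0.2, -0.1, 0, 0, -1, 0.254, -0.13, -0.03, 0, -1, 0.254, -0.13, -0.03, 0, -1, 0.254, -0.13, -0.03, 0, -1, 0.254, -0.13, -0.03, 0]'

```text
time_s: 17.6
ee_pos: [0.4729, 0.0727, 0.4662]
eef_rot: [3.141, 0.0, 2.46]
force: [-0.1, 0.0, 0.5]
grip_width: 0.0849
```

```bash
python3 - <<'E'
from h import *
o=st(.55)
w=P("wrist"); pickle.dump(w,open("w3.pkl","wb"))
im=vision.camera("wrist");cv2.imwrite("pics/h_w.png",im)
k=proj("wrist",knob(.55)+.02*Zp,w).astype(int); y0,x0=max(k[0]-45,0),max(k[1]-60,0)
print("crop",y0,x0);cv2.imwrite("pics/h_wz.png",cv2.resize(im[y0:y0+90,x0:x0+120],None,fx=6,fy=6,interpolation=cv2.INTER_CUBIC))
E
```

```text
t 17.6 [0.4729 0.0727 0.4662] rpy [3.141 0.    2.46 ] w 0.0849 F e,v,k -0.1 -0.1 0.5 z 0.4
{'c': np.float64(-57.2), 'v': np.float64(30.5), 'tip': np.float64(110.6), 'bodygap': np.float64(36.8)}
crop 201 227
```

View pics/h_wz.png

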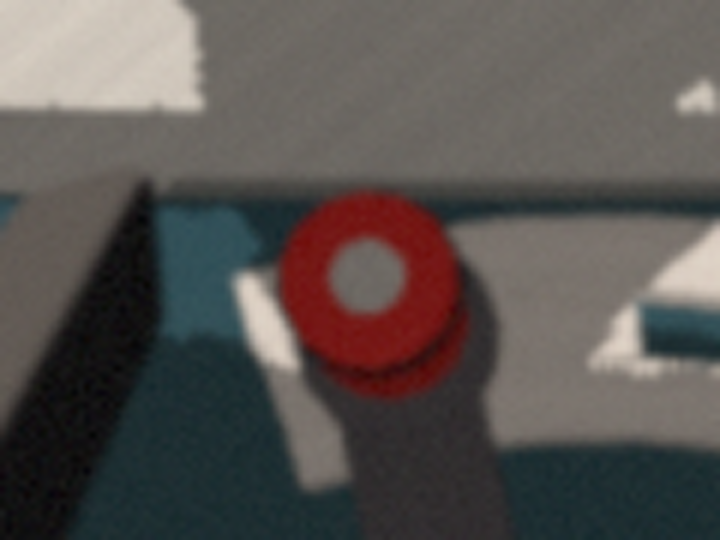

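```bash
python3 - <<'E'
from h import *
w=pickle.load(open("w3.pkl","rb"))
obs=[("wrist",(201+276/6-.5,227+367/6-.5),w),("scene",(181.3,347.3),None),("top",(228.2,344.3),None)]
X,e=tri2(obs);print(X,e)
s=least_squares(lambda q:np.concatenate([proj(c,knob(q[0],q[1])+.02*Zp,pr)-np.array(rc) for c,rc,pr in obs]),[.55,0],x_scale=[.01,.001]);print(s.x,s.fun.round(1))
s=least_squares(lambda q:np.concatenate([proj(c,knob(q[0],q[1])+.02*Zp,pr)-np.array(rc) for c,rc,pr in obs[1:]]),[.55,0],x_scale=[.01,.001]);print(s.x,s.fun.round(1))
# disc colour based, sub-pixel: red blob centroid in scene/top, start vs now
E
```

```text
[0.48967845 0.01914008 0.17078333] [[0.2, -0.5], [0.1, 0.0], [-0.1, -0.1]]
[ 0.55034916 -0.00160878] [ 0.2 -0.1  0.   0.1 -0.1 -0.3]
[ 0.55402031 -0.00228565] [-0.1  0.  -0.1 -0. ]
```

```bash
python3 - <<'E'
from h import *
for c in("scene",):
    im=vision.camera(c);cv2.imwrite(f"pics/end_{c}.png",im)
    for n in ["mould","cutters","iron","beaker"]:
        print(n,[(np.round(q["at"],1).tolist(),round(q["confidence"],2)) for q in vision.pinpoint(n,c)[:1]])
a=cv2.imread("pics/top0.png").astype(int);b=cv2.imread("pics/f_top.png").astype(int)
for nm,(r0,r1,c0,c1) in dict(iron=(190,235,245,318),cutters=(220,275,305,356),beaker=(148,184,216,258),mould=(215,300,190,265)).items():
    print(nm,np.abs(a-b)[r0:r1,c0:c1].max(2).mean().round(1))
st(.55)
E
```

```text
mould [([328.9, 395.0], 0.56)]
cutters [([221.8, 364.7], 0.77)]
iron [([278.1, 330.1], 0.7)]
beaker [([330.8, 286.0], 0.59)]
iron 6.9
cutters 39.0
beaker 4.4
mould 14.8
t 17.9 [0.473  0.0726 0.4663] rpy [3.141 0.    2.46 ] w 0.0939 F e,v,k -0.1 0.9 0.0 z 0.1
{'c': np.float64(-57.1), 'v': np.float64(30.6), 'tip': np.float64(110.7), 'bodygap': np.float64(36.6)}
```

View pics/end_scene.png

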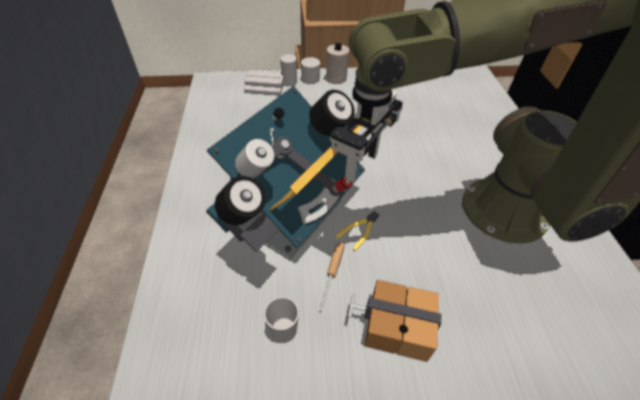

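View pics/f_top.png

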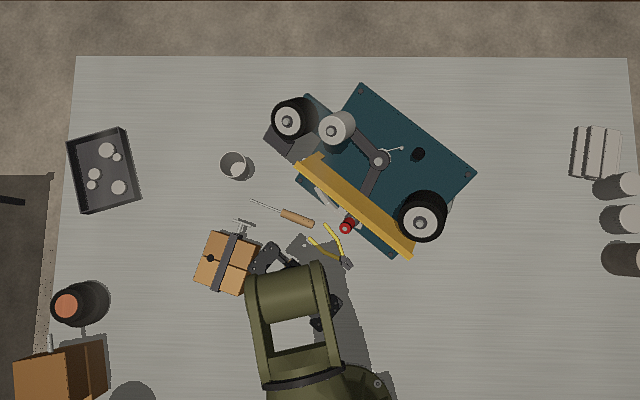

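The arm stays back with the knob at the lock hole (top view (228,344)), and the iron, cutters, mould and beaker are where they started. I'm handing in.

```bash
python3 -c "
from h import *
print(job.hand_in())"
```

```text
the job is handed in; nothing more can be done
None
```

The tension arm is back and locked: the pin is down in the brass-ringed hole, and the job was handed in at about 17.9 s of robot time. The gripper stayed vertical throughout, because moves cannot tilt it, so I kept its body on the downhill side of the guard. I pushed the arm along the slot to where there was room, pulled the pin out about 14 mm and swung it over to the lock hole.

**Last checks**
- **Before letting go:** with the pin lowered, pushing the arm forward met about 10 N of resistance instead of the spring pulling it forward, so the pin was caught in the hole.
- **After letting go:** three cameras put the arm at 0.550 rad. The pin measured -1.6 mm, which is fully down within the camera error of about 2 mm. I did not press on the knob to confirm it.
- **Surroundings:** the mould, iron, cutters and beaker show no movement. The cutters' image patch did change, but by eye that is the robot's shadow. Nothing was touching the robot at the end.

**What went wrong on the way**
- **First push:** it slid off the front of the knob with about 36 N on the finger. I eased the arm back to its stop in small steps and tried again.
- **Guard contact:** while checking the clearance, the gripper's body touched the guard with about 15 N.
- **Final lowering:** the pads slipped off the knob while I was lowering the last few millimetres. The fingers shut in front of the knob and took about 70 N until I backed off. The spring took the pin the rest of the way home, and the arm stayed back.

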